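# Ready the repaired egg cooker for its trial run

## Robot

A 6-joint arm with a two-finger parallel gripper is mounted at the origin on the work surface. World frame = base frame: x ahead of the robot, y to its left, z up, the work surface at z = 0. Lengths are in m, angles in rad, forces in N, time in s.
With the tool pointing down it reaches from about 0.275 to 0.85 m from the base axis. Payload 19 kg.
Tool frame: the origin (TCP) lies midway between the tips of the shut fingers; the grasp point (between the pads) lies 19 mm behind it (r.tcp_to_grasp is the distance from the TCP to the grasp point, in m); z points along the fingers, y is the line along which they close (so a half turn about z gives the same grasp; the last joint's range is limited). The gripper opens to 85 mm and grips with 20 to 120 N. Pads are 22 mm wide; open, the fingers measure 114 mm over their backs; the gripper's body (76 mm by 85 mm) begins 54 mm behind the grasp point. The pads swing forward as they close: fully open they stand 13 mm farther back than shut.
Start: joints at [1.205, 0.15, 1.437, -0, 1.554, -0.134], TCP at [0.132, 0.56, 0.231] pointing down, gripper open.
Joint ranges: [-2.8, 2.8], [-0.68, 2.1], [0.12, 2.68], [-1.39, 4.53], [0.16, 2.79], [-2.81, 2.81]. Speed limits (rad/s): [1.89, 1.89, 2.22, 3.01, 3.01, 3.01].

## Interface

Orientations are given as a 3x3 rotation matrix whose columns are the frame's x, y, z axes.
In Python, from station import r gives the robot as it stands.
- The arm moves only by the tool send_rows, never from a script. Its argument "commands" is a list of rows, each an object with "xyz": the shift along the tool's x, y, z in cm, a list of three; "dr": the turn, a rotation vector about the tool's x, y, z in rad, a list of three. In form: [{"xyz": [tx, ty, tz], "dr": [wx, wy, wz]}, ...]. A call has 1 to 5 rows; each row shifts and turns the commanded pose from where the row before left it, along the tool's axes as they then stand; what a row does not reach is not made up. A row lasts 1/10 s, in which the tool goes at most 50 mm and 8.59 degrees, less where a joint would pass 70% of its speed; a pose out of reach is approached as far as the arm can. A call with a gripper value outside its range is refused whole. "jaw" is the opening, from 0 (shut) to 1 (fully open), set as the call begins (left out, the last holds). The fingers move at their own pace and stop on an object; "force" is the grip in N (left out, the last holds). Time passes only in rows, so rows that do not move let the fingers close. It gives the time, the measured TCP pose, the force, the opening and the grip force at its end, in the units of the state.
- r.get_obs(): the state, without advancing time (a new reading comes with each control period).
- r.snapshot(name): name is "scene" or "top" or "wrist"; returns a dict with "frame" (384x512x3 uint8, red, green, blue), "camera_matrix" (3x3 intrinsics, pixels), "R" (3x3) and "t" (3): a world point X has camera coordinates R X + t; the wrist camera has in their place "hand_eye" (4x4, takes a point from camera to tool coordinates, whose origin is the TCP and whose axes are the flange's). Camera axes: x right, y down, z forward; pixel columns grow to the right and rows downward; lengths in m; the calibration is good to about 2 mm. A picture is of the moment at which its call begins: read the wrist's pose just before it. There is no depth.
- r.finish_job(): hands the job in; it is judged then, once.
Trained networks look in a picture, given as the dict that the camera call returned (one of the last four; its "shot" number tells which), for a name from the list of things; names that differ only in an ending like _2 or _b are one class to them, and where a whole thing is asked for, a point or a joint stands for the part that bears it (a point fixed in the world has none). Each returns a list of dicts, best first, with "conf" (0 to 1); they miss things now and then, are a little off and sometimes report something else, mostly with a low value. They report only what shows in the picture. A call takes as long as a camera call. They do not tell look-alikes from the thing itself.
- r.look_for(picture, thing): "point" ([x, y, z] in m, in world coordinates, good to about 4 mm: the middle of the surface that is visible of it).
- r.regions_of(picture, thing): "region" (384x512 bool, what is visible of it).
The state is a dict: "time": time; "q": joint angles; "joint_velocities": joint speeds; "tau": joint torques, N m; "position": TCP position; "orientation": TCP orientation; "ft_force": force on the tool from outside, world axes, zero at the start; "torque": the same for the moment, N m; "grip_width": finger opening in m; "finger_force": force on a finger pad.
Only numpy, scipy, OpenCV 4.12 (cv2) and the standard library are available. Lean on these libraries where they do the work, as an engineer would, in place of code of your own. Each camera call takes 0.05 s, during which the arm holds its last target. There are 200 camera calls.

## Task

Get the repaired egg cooker ready for its trial run: lift its lid off by the knob, stand it knob up in the middle of the square mat and let go, set the egg rack flat on the heating plate inside the rim and let go, then put the lid back so that it sits fully down around the rim. Once the lid is on and released, push the slide switch on the cooker's foot all the way to the left (seen from the robot). Put things down gently, without dropping them, and leave everything else on the table where it is.

Things in the scene. Friction and masses are not known exactly. Their poses are not given: they have to be found in the camera images.
- cooker: Egg cooker, fixed, grey plastic: round body, diameter 150, 50 high; on its flat top a steel heating plate (level with it) inside an upright steel rim, outer diameter 123, inner 117, 10 high. A control foot 30 high, 78 wide reaches 150 from the centre along its -x. Origin: centre of the underside; z up. Rack and lid both seat on the top, 50 above the origin.
- lid: Loose steel dome lid, open below, outer diameter 144, inner 136, 66 high without the knob. It starts on the cooker, its lower edge on the top outside the rim (6 play all round). Origin: centre of its lower edge; z up through the knob. Dome: full diameter up to 30, diameter 116 at 56, 56 at 66.
- lid_knob (a point): Point to grip in the lid's black round knob, on its axis, 90 above the lid's lower edge. The knob is 28 in diameter from 78 to 96, its top at 100, on a neck 18 in diameter.
- rack: Loose dark steel egg rack: disc 106 in diameter and 5 thick with three open egg cups 42 wide and up to 14 high, and an upright post in the middle with a round black grip. It starts on the table. Origin: centre of the disc's underside; z up. It fits inside the cooker's rim with 5 play all round.
- rack_grip (a point): Point to grip in the rack's round grip, on its axis, 41 above the rack's underside. The grip is 20 in diameter from 33 to 50, its top at 52; the post below is 10 in diameter.
- mat: Square grey felt mat, fixed to the table, 170 by 170, 4 thick. Origin: centre of its underside.
- switch (a joint): Slide switch on the control foot, m: 0 at the off end, 0.032 at the on end. It slides along the cooker's +y (to the left, seen from the robot), stays where it is left, and takes about 2 N.
- switch_tip (a point): Middle of the top of the switch's black paddle, 53 above the table. The paddle is 18 along the cooker's x, 12 along its y, and stands 22 above the control foot, from 31 to 53 above the table.
- tape: Bystander: small black roll of tape lying flat, diameter 42, height 18. Origin: centre of its underside.
- reel: Bystander: solder reel standing on end, diameter 40, height 34. Origin: centre of its underside.
- jar: Bystander: small amber jar, diameter 28, height 45. Origin: centre of its underside.
- capacitor: Bystander: bare aluminium can capacitor, diameter 26, height 40. Origin: centre of its underside.
- bottle: Bystander: clear water bottle, diameter 64, height 190. Origin: centre of its underside.
- tin: Bystander: open steel parts bowl, diameter 84, height 40. Origin: centre of its underside.
- mug: Bystander: white mug, diameter 76, height 85, handle to its +y. Origin: centre of its underside.
- screwdriver: Bystander: screwdriver lying flat along its x axis. Origin: centre of its underside.
Mind the look-alikes: they are no part of the job. What is shaped like the lid but yellow is not meant. Several things look just like the mat: the one meant starts farthest to the robot's left.

How it is judged:
By the outcome, as a careful person would: the job done as asked, in the order asked, and still so for the second after the job is handed in, with the robot touching nothing.
It also fails if it takes over 70 s, if anything falls off the work surface, if the arm or the gripper's body presses on something with over 40 N, if the wrist force passes 120 N, or if a joint passes its speed limit or range.

## Working session

There is one attempt and no reset: what is moved stays moved. The work goes in short steps, Python scripts to look and compute and a tool call to move; the robot and the scene stay as the last step left them, time stands still between calls to the robot, and variables do not carry over. Pictures are saved under pics/ and viewed, at most 10 in all, crops included, and the job is handed in when it is done.

Besides the shell and the picture viewer there is one more tool, called after "Emit:" as name(argument=value, ...), one argument or row to a line, values as JSON. send_rows: Moves the arm, as the interface text tells. Its arguments: {"type":"object","properties":{"commands":{"type":"array"},"jaw":{"type":"number"},"force":{"type":"number"}},"required":["commands"]}

```bash
mkdir -p pics; ls
cat > h.py <<'E'
import numpy as np, cv2
from station import r
def px(s,X):
    c=s["R"]@np.asarray(X)+s["t"]; p=s["camera_matrix"]@c; return (p[:2]/p[2]).round(0).astype(int).tolist()
def ray(s,u,v,z):
    d=s["R"].T@np.linalg.inv(s["camera_matrix"])@np.array([u,v,1.]); o=-s["R"].T@s["t"]
    return o+d*(z-o[2])/d[2]
def save(s,n,crop=None,f=1):
    im=s["frame"][...,::-1]
    if crop: a,b,c,d=crop; im=im[b:d,a:c]
    cv2.imwrite("pics/"+n+".png",cv2.resize(im,None,fx=f,fy=f,interpolation=cv2.INTER_CUBIC))
E
python3 - <<'E'
from h import *
o=r.get_obs(); print(o["position"],o["orientation"],o["time"],r.tcp_to_grasp)
S={n:r.snapshot(n) for n in("top","scene")}
for n,s in S.items():
    save(s,n,f=1.5)
    for t in["cooker","lid","lid_knob","rack","rack_grip","mat","switch","switch_tip","tape","reel","jar","capacitor","bottle","tin","mug","screwdriver"]:
        print(n,t,[(round(d["conf"],2),np.round(d["point"],3).tolist(),px(s,d["point"])) for d in r.look_for(s,t)[:4]])
print(r.get_obs()["time"])
E
```

```text
pics
[0.13203555 0.55938134 0.23070266] [[-9.73251558e-01  2.29741641e-01 -4.27258888e-04]
 [ 2.29741984e-01  9.73250927e-01 -1.11964260e-03]
 [ 1.58601581e-04 -1.18785321e-03 -9.99999282e-01]] 0.0 0.0187
top cooker [(0.58, [0.495, 0.279, 0.027], [165, 194])]
top lid [(0.86, [0.585, 0.31, 0.11], [149, 158]), (0.72, [0.394, 0.427, 0.056], [108, 228])]
top lid_knob [(0.9, [0.584, 0.309, 0.109], [149, 159]), (0.81, [0.396, 0.431, 0.058], [106, 228]), (0.53, [0.605, -0.002, 0.008], [264, 160])]
top rack [(0.86, [0.607, -0.001, 0.012], [264, 159])]
top rack_grip [(0.85, [0.605, 0.001, 0.006], [263, 160]), (0.28, [0.67, 0.15, 0.045], [212, 134])]
top mat [(0.74, [0.231, -0.357, 0.005], [384, 293])]
top switch []
top switch_tip []
top tape [(0.48, [0.376, -0.146, 0.021], [313, 240])]
top reel [(0.67, [0.382, 0.139, 0.032], [212, 235])]
top jar [(0.52, [0.669, 0.148, 0.045], [213, 134])]
top capacitor [(0.56, [0.668, 0.148, 0.043], [213, 135]), (0.5, [0.669, -0.15, 0.036], [317, 138]), (0.19, [0.586, 0.307, 0.108], [150, 158])]
top bottle [(0.93, [0.775, 0.118, 0.126], [223, 89]), (0.65, [0.
[... 679 characters left out ...]
35], [255, 166])]
scene mat [(0.68, [0.544, -0.287, -0.001], [217, 297]), (0.68, [0.238, -0.362, 0.005], [115, 261]), (0.29, [0.609, -0.007, 0.007], [291, 235])]
scene switch []
scene switch_tip []
scene tape []
scene reel [(0.65, [0.381, 0.141, 0.036], [256, 166]), (0.41, [0.526, 0.266, 0.029], [314, 162])]
scene jar []
scene capacitor [(0.51, [0.666, -0.157, 0.037], [280, 277])]
scene bottle [(0.93, [0.794, 0.099, 0.107], [369, 220]), (0.68, [0.828, -0.054, 0.019], [350, 282])]
scene tin [(0.88, [0.752, 0.26, 0.03], [376, 193])]
scene mug [(0.8, [0.757, -0.221, 0.045], [297, 311])]
scene screwdriver [(0.98, [0.826, -0.056, 0.017], [349, 282]), (0.72, [0.382, 0.137, 0.034], [256, 167])]
1.7
```

View pics/top.png

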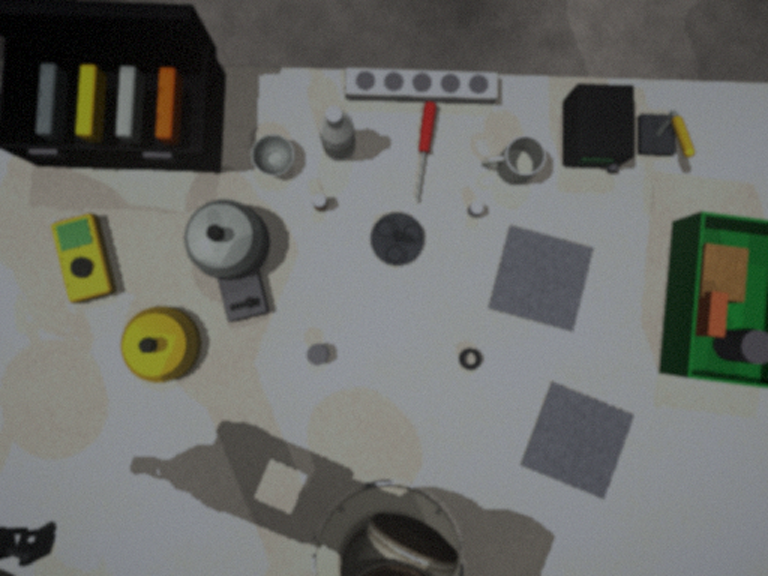

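View pics/scene.png

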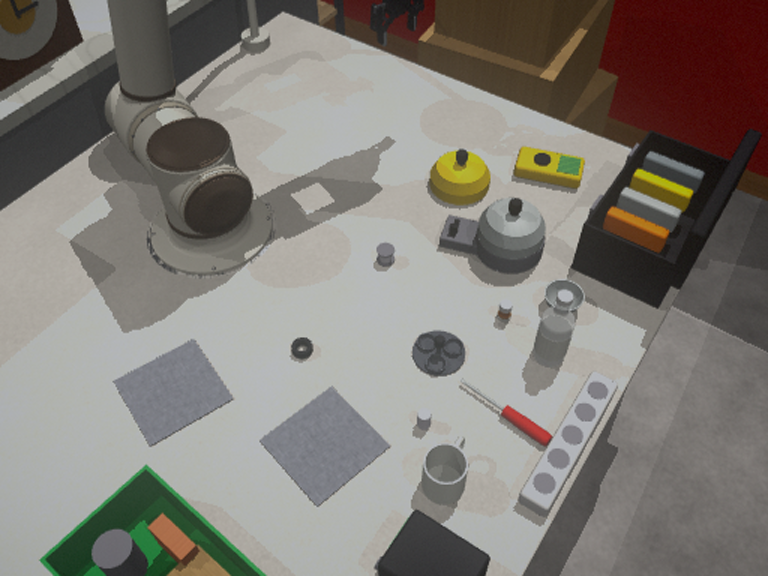

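The top view shows the grey lid with its black knob at (144,155) in the 512-wide frame, the yellow look-alike at (100,230), the rack at (265,159), the mats at (361,185) and (385,293), and the foot at (163,197) with its switch. Candidates for the lid: grey dome (144,155) and yellow dome (100,230), so grey. Candidates for the mat: (361,185) and (385,293). The first is farther left, so I choose that one.

```bash
cat >> h.py <<'E'
def tri(obs):
    A=[];b=[]
    for s,(u,v) in obs:
        K=s["camera_matrix"]; P=K@np.c_[s["R"],s["t"]]
        for k,w in((0,u),(1,v)):
            row=P[k]-w*P[2]; A.append(row[:3]); b.append(-row[3])
    return np.linalg.lstsq(np.array(A),np.array(b),rcond=None)[0]
def dark(s,u,v,w,th):
    g=cv2.cvtColor(s["frame"],cv2.COLOR_RGB2GRAY); x0,y0=u-w,v-w
    m=(g[y0:v+w,x0:u+w]<th).astype(np.uint8); n,l,st,c=cv2.connectedComponentsWithStats(m)
    i=1+np.argmax(st[1:,4]); return c[i]+[x0,y0],st[i].tolist()
E
python3 - <<'E'
from h import *
T=r.snapshot("top");S=r.snapshot("scene")
a,sa=dark(T,144,155,10,60);b,sb=dark(S,344,137,10,60)
print("knob",a,sa,b,sb,tri([(T,a),(S,b)]))
for s in(T,S):
  for m in r.regions_of(s,"mat")[:3]:
    R=m["region"].astype(np.uint8); q=cv2.minAreaRect(cv2.findNonZero(R)); cx=np.argwhere(R).mean(0)[::-1]
    h=cv2.convexHull(cv2.findNonZero(R)); box=cv2.approxPolyDP(h,6,True)[:,0]
    print("mat",m["conf"],ray(s,*cx,.004).round(4),[ray(s,*p,.004)[:2].round(3).tolist() for p in box])
  for m in r.regions_of(s,"rack")[:2]:
    R=m["region"].astype(np.uint8); cx=np.argwhere(R).mean(0)[::-1]; print("rack",m["conf"],ray(s,*cx,.005).round(4))
for s,n in((T,"T"),(S,"S")): 
  print(n,"campos",(-s["R"].T@s["t"]).round(2))
a=T["frame"][110:230,70:190,::-1];b=S["frame"][90:210,270:390,::-1];c=T["frame"][130:190,234:294,::-1]
z=lambda i,k:cv2.resize(i,(400,400),interpolation=cv2.INTER_CUBIC)
cv2.imwrite("pics/c.png",np.hstack([z(a,0),z(b,0)]))
E
```

```text
knob [143.78494624 155.07526882] [4, 5, 12, 11, 93] [342.69090909 138.8       ] [5, 7, 9, 10, 55] [0.59076852 0.31895514 0.12941722]
mat 0.84 [ 0.2309 -0.3586  0.004 ] [[0.278, -0.466], [0.125, -0.408], [0.182, -0.256], [0.336, -0.307]]
mat 0.64 [ 0.5396 -0.2858  0.004 ] [[0.601, -0.385], [0.444, -0.347], [0.477, -0.186], [0.641, -0.225]]
rack 0.95 [ 0.6093 -0.0032  0.005 ]
rack 0.36 [0.7692 0.2482 0.005 ]
mat 0.93 [ 0.5443 -0.2899  0.004 ] [[0.644, -0.228], [0.599, -0.387], [0.44, -0.346], [0.484, -0.187]]
mat 0.83 [ 0.2354 -0.3615  0.004 ] [[0.338, -0.309], [0.281, -0.464], [0.129, -0.405], [0.185, -0.254]]
rack 0.69 [ 0.6104 -0.0042  0.005 ]
rack 0.39 [ 0.3783 -0.1441  0.005 ]
T campos [0.44 0.05 1.21]
S campos [ 0.99 -0.73  1.23]
```

View pics/c.png

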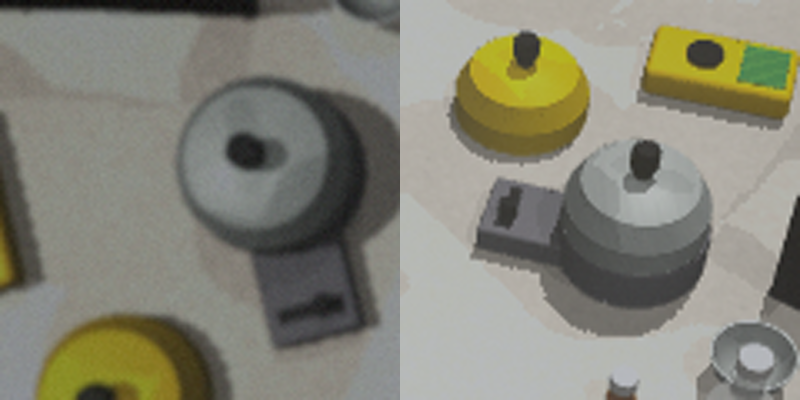

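The crop shows the grey lid with its black knob at crop (245,152), i.e. top pixel (143.5,155.6), and the switch paddle on the foot at crop (325,303). The yellow dome at lower left is the look-alike, so the grey lid is confirmed. I'm moving above the knob.

Emit:
send_rows(
  commands=[
    {"xyz": [-4.2,-1.1,-0.4],"dr": [0,0,0]},
    {"xyz": [-4.2,-1.1,-0.4],"dr": [0,0,0]},
    {"xyz": [-4.2,-1.1,-0.4],"dr": [0,0,0]},
    {"xyz": [-4.2,-1.1,-0.4],"dr": [0,0,0]},
    {"xyz": [-4.2,-1.1,-0.4],"dr": [0,0,0]},
  ],
  jaw=1,
  force=40,
)

```text
time: 2.5
position: [0.3252, 0.4568, 0.2516]
orientation: [[-0.973, 0.23, 0.0], [0.23, 0.973, 0.0], [-0.0, 0.0, -1.0]]
ft_force: [0.2, 0.6, -0.2]
grip_width: 0.0854
finger_force: 0.0
```

Emit:
send_rows(
  commands=[
    {"xyz": [-4.2,-1.1,-0.4],"dr": [0,0,0]},
    {"xyz": [-4.2,-1.1,-0.4],"dr": [0,0,0]},
    {"xyz": [-4.2,-1.1,-0.4],"dr": [0,0,0]},
    {"xyz": [-4.2,-1.1,0],"dr": [0,0,0]},
    {"xyz": [-4.2,-1.1,0],"dr": [0,0,0]},
  ],
)

```text
time: 3.0
position: [0.5171, 0.3549, 0.2635]
orientation: [[-0.973, 0.23, 0.0], [0.23, 0.973, 0.0], [-0.0, 0.0, -1.0]]
ft_force: [-0.6, 0.2, 0.5]
grip_width: 0.0856
finger_force: 0.0
```

Emit:
send_rows(
  commands=[
    {"xyz": [-4.1,-1.0,0],"dr": [0,0,0]},
    {"xyz": [-2.8,-0.6,0],"dr": [0,0,0]},
    {"xyz": [-1.2,-0.3,0],"dr": [0,0,0]},
    {"xyz": [0,0,0],"dr": [0,0,0]},
  ],
)

```text
time: 3.4
position: [0.5909, 0.3182, 0.2626]
orientation: [[-0.973, 0.231, -0.001], [0.231, 0.973, -0.0], [0.001, -0.001, -1.0]]
ft_force: [0.2, 0.1, -0.6]
grip_width: 0.0854
finger_force: 0.0
```

```bash
cat >> h.py <<'E'
def wrist():
    o=r.get_obs(); s=r.snapshot("wrist"); s["hand_eye"]=np.array(s["hand_eye"])
    T=np.eye(4); T[:3,:3]=o["orientation"]; T[:3,3]=o["position"]
    C=np.linalg.inv(T@s["hand_eye"]); s["R"]=C[:3,:3]; s["t"]=C[:3,3]; s["obs"]=o; return s
def go(o,X):  # tool-frame shift in cm to bring TCP to X
    return (100*np.array(o["orientation"]).T@(np.array(X)-o["position"])).round(2).tolist()
E
python3 - <<'E'
from h import *
W=wrist();o=W["obs"];print(o["position"],o["time"],o["q"],W["hand_eye"].round(3).tolist())
save(W,"w1",f=1)
for d in r.look_for(W,"lid_knob"): print(d["conf"],d["point"],px(W,d["point"]))
T=r.snapshot("top")
print(ray(T,143.8,155.1,.14))
E
```

```text
[0.59091804 0.31819418 0.26259828] 3.4 [ 3.79339967e-01  3.48442609e-01  1.13050811e+00 -1.48933374e-04
  1.66355930e+00 -9.58113610e-01] [[0.0, -0.96, -0.279, 0.071], [1.0, 0.0, -0.0, 0.001], [0.0, -0.279, 0.96, -0.143], [0.0, 0.0, 0.0, 1.0]]
0.81 [0.5766, 0.3248, 0.1099] [258, 165]
0.71 [0.4378, 0.4231, 0.0486] [311, 24]
[0.58936905 0.31633416 0.14      ]
```

View pics/w1.png

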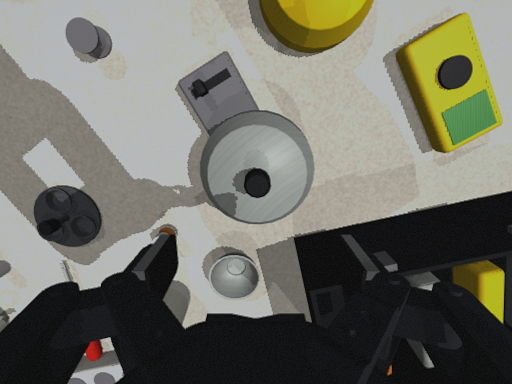

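The wrist view shows the knob at (257,183) on the grey dome, with the foot and switch at (218,85) and the fingers open on either side.

Run:
```python
from h import *
W=wrist();o=W["obs"]
T=r.snapshot("top");S=r.snapshot("scene")
c,st=dark(W,257,183,22,50);print(c,st,ray(W,*c,.148),ray(W,*c,.14))
b,sb=dark(S,344,137,10,60)
a,sa=dark(T,144,155,10,60); print(b,sb,a,sa)
k=tri([(W,c),(S,b)]);print(k)
for n,s in (("T",T),("S",S),("W",W)): print(n,px(s,[.590,.317,.14]))
print(go(o,[ray(W,*c,.148)[0],ray(W,*c,.148)[1],.119]))
```

```text
[255.37583893 184.6057047 ] [8, 9, 26, 30, 596] [0.58716833 0.32105064 0.148     ] [0.5892392  0.32056775 0.14      ]
[342.73214286 138.71428571] [5, 7, 9, 10, 56] [142.59598854 153.49283668] [0, 0, 20, 20, 349]
[0.59091908 0.31935375 0.12955815]
T [144, 155]
S [343, 137]
W [252, 186]
[0.21, 0.08, 14.45]
```

Emit:
send_rows(
  commands=[
    {"xyz": [0.2,0.1,4],"dr": [0,0,0]},
    {"xyz": [0,0,4],"dr": [0,0,0]},
    {"xyz": [0,0,3.4],"dr": [0,0,0]},
    {"xyz": [0,0,2],"dr": [0,0,0]},
    {"xyz": [0,0,1],"dr": [0,0,0]},
  ],
)

```text
time: 4.2
position: [0.5872, 0.3206, 0.1174]
orientation: [[-0.973, 0.229, -0.002], [0.229, 0.973, -0.001], [0.002, -0.001, -1.0]]
ft_force: [0.4, 0.0, 0.1]
grip_width: 0.0856
finger_force: 0.0
```

Emit:
send_rows(
  commands=[
    {"xyz": [0,0,0],"dr": [0,0,0]},
    {"xyz": [0,0,0],"dr": [0,0,0]},
    {"xyz": [0,0,0],"dr": [0,0,0]},
    {"xyz": [0,0,0],"dr": [0,0,0]},
    {"xyz": [0,0,0],"dr": [0,0,0]},
  ],
  jaw=0,
  force=40,
)

```text
time: 4.7
position: [0.5887, 0.3205, 0.1207]
orientation: [[-0.973, 0.23, 0.002], [0.23, 0.973, 0.0], [-0.001, 0.001, -1.0]]
ft_force: [-2.3, -1.5, 6.7]
grip_width: 0.0265
finger_force: 39.3
```

Emit:
send_rows(
  commands=[
    {"xyz": [0,0,0],"dr": [0,0,0]},
    {"xyz": [0,0,0],"dr": [0,0,0]},
  ],
)

```text
time: 4.9
position: [0.5887, 0.3205, 0.1206]
orientation: [[-0.973, 0.23, 0.002], [0.23, 0.973, 0.0], [-0.001, 0.001, -1.0]]
ft_force: [-1.2, -0.6, 6.5]
grip_width: 0.0268
finger_force: 39.3
```

Emit:
send_rows(
  commands=[
    {"xyz": [0,0,-0.5],"dr": [0,0,0]},
    {"xyz": [0,0,-1],"dr": [0,0,0]},
    {"xyz": [0,0,-1.5],"dr": [0,0,0]},
    {"xyz": [0,0,-2],"dr": [0,0,0]},
    {"xyz": [0,0,-1],"dr": [0,0,0]},
  ],
  force=60,
)

```text
time: 5.4
position: [0.5889, 0.3206, 0.1823]
orientation: [[-0.973, 0.23, 0.003], [0.23, 0.973, 0.001], [-0.002, 0.002, -1.0]]
ft_force: [0.8, -0.4, -2.9]
grip_width: 0.0256
finger_force: 59.2
```

Emit:
send_rows(
  commands=[
    {"xyz": [0,0,0],"dr": [0,0,0]},
  ],
)

```text
time: 5.5
position: [0.589, 0.3206, 0.1815]
orientation: [[-0.973, 0.23, 0.003], [0.23, 0.973, 0.001], [-0.003, 0.002, -1.0]]
ft_force: [-0.2, 0.1, -4.1]
grip_width: 0.0263
finger_force: 59.2
```

Emit:
send_rows(
  commands=[
    {"xyz": [-0.3,-2,0],"dr": [0,0,0]},
    {"xyz": [-0.6,-4,0],"dr": [0,0,0]},
    {"xyz": [-0.6,-4,0],"dr": [0,0,0]},
    {"xyz": [-0.6,-4,0],"dr": [0,0,0]},
    {"xyz": [-0.6,-4,0],"dr": [0,0,0]},
  ],
)

```text
time: 6.0
position: [0.5726, 0.1375, 0.1785]
orientation: [[-0.973, 0.229, -0.001], [0.229, 0.973, -0.0], [0.001, -0.0, -1.0]]
ft_force: [0.7, -0.5, -3.1]
grip_width: 0.026
finger_force: 59.5
```

Emit:
send_rows(
  commands=[
    {"xyz": [-0.6,-4,0],"dr": [0,0,0]},
    {"xyz": [-0.6,-4,0],"dr": [0,0,0]},
    {"xyz": [-0.6,-4,0],"dr": [0,0,0]},
    {"xyz": [-0.6,-4,0],"dr": [0,0,0]},
    {"xyz": [-0.6,-4,0],"dr": [0,0,0]},
  ],
)

```text
time: 6.5
position: [0.5559, -0.0641, 0.1788]
orientation: [[-0.973, 0.23, -0.001], [0.23, 0.973, 0.0], [0.001, -0.0, -1.0]]
ft_force: [1.5, 0.4, -2.3]
grip_width: 0.0261
finger_force: 59.5
```

Emit:
send_rows(
  commands=[
    {"xyz": [-0.7,-4,0],"dr": [0,0,0]},
    {"xyz": [-0.7,-4,0],"dr": [0,0,0]},
    {"xyz": [-0.7,-4,0],"dr": [0,0,0]},
    {"xyz": [-0.7,-4,0],"dr": [0,0,0]},
    {"xyz": [-0.5,-3.2,0],"dr": [0,0,0]},
  ],
)

```text
time: 7.0
position: [0.5439, -0.2591, 0.1786]
orientation: [[-0.973, 0.231, -0.001], [0.231, 0.973, 0.0], [0.001, 0.0, -1.0]]
ft_force: [0.5, -0.2, -4.1]
grip_width: 0.0263
finger_force: 59.5
```

Emit:
send_rows(
  commands=[
    {"xyz": [-0.3,-2,0],"dr": [0,0,0]},
    {"xyz": [-0.1,-1,0],"dr": [0,0,0]},
    {"xyz": [0,0,0],"dr": [0,0,0]},
  ],
)

```text
time: 7.3
position: [0.5413, -0.2874, 0.1789]
orientation: [[-0.973, 0.231, -0.001], [0.231, 0.973, 0.0], [0.001, 0.0, -1.0]]
ft_force: [-0.5, 0.1, -3.0]
grip_width: 0.0259
finger_force: 59.5
```

Run:
```python
from h import *
T=r.snapshot("top");save(T,"t2",f=1.5);o=r.get_obs();print(o["position"],o["grip_width"],go(o,[.5415,-.287,.0755]))
for n in("cooker","switch","switch_tip"):
  for d in r.look_for(T,n)[:2]: print(n,d["conf"],d["point"],px(T,d["point"]))
```

```text
[ 0.54156412 -0.2865037   0.17904586] 0.02633675540857042 [-0.01, -0.05, 10.35]
cooker 0.74 [0.5728, 0.306, 0.0494] [155, 166]
cooker 0.18 [0.6699, -0.1509, 0.0409] [317, 137]
switch 0.51 [0.7757, 0.1179, 0.1248] [223, 89]
switch_tip 0.59 [0.7662, 0.2483, 0.0201] [180, 102]
```

View pics/t2.png

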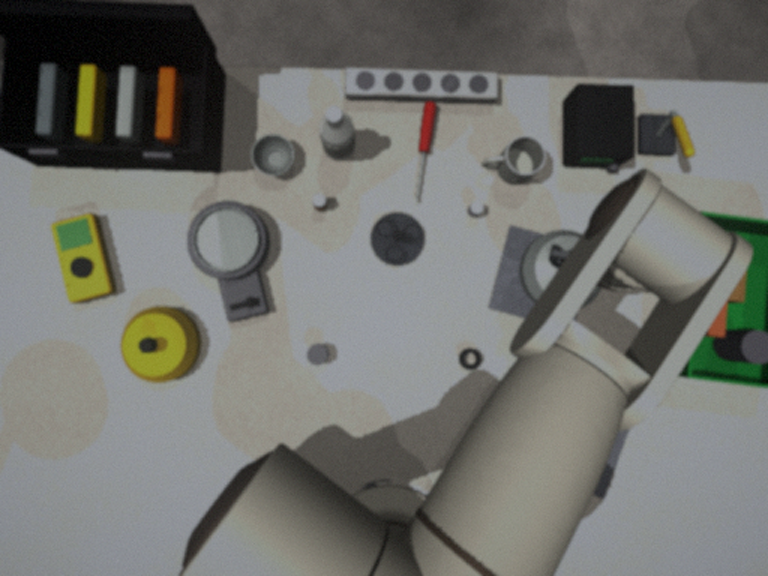

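The cooker's open rim now shows at top (153,160), with the foot and switch at (162,198). The lid hangs over the left mat.

Emit:
send_rows(
  commands=[
    {"xyz": [0,0,2.5],"dr": [0,0,0]},
    {"xyz": [0,0,3],"dr": [0,0,0]},
    {"xyz": [0,0,2.5],"dr": [0,0,0]},
    {"xyz": [0,0,1.3],"dr": [0,0,0]},
    {"xyz": [0,0,0.5],"dr": [0,0,0]},
  ],
)

```text
time: 8.0
position: [0.5414, -0.2862, 0.0804]
orientation: [[-0.973, 0.229, -0.001], [0.229, 0.973, 0.001], [0.001, 0.0, -1.0]]
ft_force: [1.1, -0.4, -1.9]
grip_width: 0.0264
finger_force: 59.5
```

Emit:
send_rows(
  commands=[
    {"xyz": [0,0,0.2],"dr": [0,0,0]},
    {"xyz": [0,0,0.1],"dr": [0,0,0]},
    {"xyz": [0,0,0],"dr": [0,0,0]},
  ],
)

```text
time: 8.3
position: [0.5419, -0.2873, 0.0793]
orientation: [[-0.973, 0.23, 0.001], [0.23, 0.973, -0.001], [-0.001, -0.001, -1.0]]
ft_force: [0.1, -0.1, -3.0]
grip_width: 0.0258
finger_force: 59.5
```

```bash
cat > rim.py <<'E'
from h import *
# cooker: project model circles/foot to top image, fit x,y,yaw
T=r.snapshot("top");S=r.snapshot("scene")
for s,n in((T,"top"),(S,"scene")):
  for d in r.regions_of(s,"cooker")[:1]:
    m=d["region"].astype(np.uint8); print(n,d["conf"],m.sum())
from scipy.optimize import minimize
t=np.linspace(0,2*np.pi,90,endpoint=False)
def circ(x,y,rad,z): return np.c_[x+rad*np.cos(t),y+rad*np.sin(t),np.full(90,z)]
def mask(s,x,y,a):
    m=np.zeros((384*4,512*4),np.uint8); P=s["camera_matrix"]@np.c_[s["R"],s["t"]]
    def pr(Q): q=(P@np.c_[Q,np.ones(len(Q))].T); return (q[:2]/q[2]).T
    def fill(Q): cv2.fillConvexPoly(m,cv2.convexHull((pr(Q)*4*16).round().astype(np.int32)),1,shift=4)
    fill(np.r_[circ(x,y,.075,0),circ(x,y,.075,.05)]); fill(circ(x,y,.0615,.06)); 
    c,sn=np.cos(a),np.sin(a)
    F=np.array([[x+c*u-sn*v,y+sn*u+c*v,z] for u in(-.15,0) for v in(-.039,.039) for z in(0,.03)]); fill(F)
    return cv2.resize(m.astype(np.float32),(512,384),interpolation=cv2.INTER_AREA)
for use in ((T,),(S,),(T,S)):
    G=[r.regions_of(s,"cooker")[0]["region"].astype(float) for s in use]
    f=lambda p:sum(np.abs(mask(s,p[0]/100,p[1]/100,p[2]/10)-g).sum() for s,g in zip(use,G))
    b=min((minimize(f,[58+i,31+j,k],method="Nelder-Mead",options=dict(initial_simplex=np.array([58+i,31+j,k])+np.r_[np.zeros((1,3)),np.eye(3)])) for i,j,k in((0,0,2),(1,1,3),(0,1,4))),key=lambda q:q.fun)
    print("cooker",b.x/[100,100,10],b.fun)
o=r.get_obs();print(o["position"],o["ft_force"],o["grip_width"])
E
python3 rim.py
```

```text
top 0.82 3013
scene 0.65 2114
cooker [0.59057584 0.3165817  0.2791374 ] 172.4375
cooker [0.59459008 0.32024859 0.27951369] 128.0
cooker [0.59196622 0.31885676 0.29473029] 337.375
[ 0.54154021 -0.28717765  0.07844274] [ 0.53391105 -0.62137565 -3.02778792] 0.026087906771249298
```

Emit:
send_rows(
  commands=[
    {"xyz": [0,0,0.1],"dr": [0,0,0]},
    {"xyz": [0,0,0.1],"dr": [0,0,0]},
    {"xyz": [0,0,0],"dr": [0,0,0]},
  ],
)

```text
time: 9.0
position: [0.5415, -0.2871, 0.0761]
orientation: [[-0.973, 0.23, -0.0], [0.23, 0.973, 0.0], [0.0, 0.0, -1.0]]
ft_force: [-0.3, -0.4, -2.7]
grip_width: 0.0261
finger_force: 59.5
```

Emit:
send_rows(
  commands=[
    {"xyz": [0,0,0.1],"dr": [0,0,0]},
    {"xyz": [0,0,0],"dr": [0,0,0]},
  ],
)

```text
time: 9.2
position: [0.5415, -0.2871, 0.0752]
orientation: [[-0.973, 0.23, -0.0], [0.23, 0.973, -0.0], [0.0, -0.0, -1.0]]
ft_force: [0.3, 0.3, -3.1]
grip_width: 0.0262
finger_force: 59.5
```

Emit:
send_rows(
  commands=[
    {"xyz": [0,0,0.1],"dr": [0,0,0]},
    {"xyz": [0,0,0],"dr": [0,0,0]},
  ],
)

```text
time: 9.4
position: [0.5416, -0.287, 0.0748]
orientation: [[-0.973, 0.23, 0.0], [0.23, 0.973, -0.0], [-0.0, -0.0, -1.0]]
ft_force: [-2.2, 3.0, 4.2]
grip_width: 0.0263
finger_force: 60.1
```

Emit:
send_rows(
  commands=[
    {"xyz": [0,0,0.1],"dr": [0,0,0]},
    {"xyz": [0,0,0],"dr": [0,0,0]},
  ],
)

```text
time: 9.6
position: [0.5416, -0.2871, 0.0747]
orientation: [[-0.973, 0.23, 0.001], [0.23, 0.973, -0.0], [-0.001, -0.0, -1.0]]
ft_force: [-8.7, 6.4, 16.2]
grip_width: 0.026
finger_force: 61.4
```

Emit:
send_rows(
  commands=[
    {"xyz": [0,0,-0.1],"dr": [0,0,0]},
    {"xyz": [0,0,0],"dr": [0,0,0]},
    {"xyz": [0,0,0],"dr": [0,0,0]},
    {"xyz": [0,0,0],"dr": [0,0,0]},
    {"xyz": [0,0,0],"dr": [0,0,0]},
  ],
  jaw=1,
)

```text
time: 10.1
position: [0.5415, -0.2871, 0.0742]
orientation: [[-0.973, 0.23, -0.0], [0.23, 0.973, -0.0], [0.0, -0.0, -1.0]]
ft_force: [-0.4, -0.6, -0.4]
grip_width: 0.0852
finger_force: 0.0
```

Emit:
send_rows(
  commands=[
    {"xyz": [0,0,-1],"dr": [0,0,0]},
    {"xyz": [0,0,-2],"dr": [0,0,0]},
    {"xyz": [0,0,-4],"dr": [0,0,0]},
    {"xyz": [0,0,-4],"dr": [0,0,0]},
    {"xyz": [0,2,-3],"dr": [0,0,0]},
  ],
)

```text
time: 10.6
position: [0.546, -0.269, 0.2177]
orientation: [[-0.973, 0.232, 0.002], [0.232, 0.973, -0.002], [-0.002, -0.001, -1.0]]
ft_force: [1.7, -0.3, 0.8]
grip_width: 0.0854
finger_force: 0.0
```

Emit:
send_rows(
  commands=[
    {"xyz": [0,4.5,0],"dr": [0,0,0]},
    {"xyz": [0,4.5,0],"dr": [0,0,0]},
    {"xyz": [0,4.5,0],"dr": [0,0,0]},
    {"xyz": [0,4.5,0],"dr": [0,0,0]},
    {"xyz": [0,4.5,0],"dr": [0,0,0]},
  ],
)

```text
time: 11.1
position: [0.5979, -0.0469, 0.2153]
orientation: [[-0.973, 0.23, 0.001], [0.23, 0.973, -0.0], [-0.001, -0.0, -1.0]]
ft_force: [0.6, -0.2, 0.6]
grip_width: 0.0852
finger_force: 0.0
```

Emit:
send_rows(
  commands=[
    {"xyz": [0,3.2,0],"dr": [0,0,0]},
    {"xyz": [0,1.5,0],"dr": [0,0,0]},
    {"xyz": [0,0,0],"dr": [0,0,0]},
    {"xyz": [0,0,0],"dr": [0,0,0]},
  ],
)

```text
time: 11.5
position: [0.6085, -0.0036, 0.2146]
orientation: [[-0.973, 0.23, 0.0], [0.23, 0.973, -0.001], [-0.0, -0.0, -1.0]]
ft_force: [0.6, -0.1, 0.3]
grip_width: 0.0855
finger_force: 0.0
```

Run:
```python
from h import *
W=wrist();o=W["obs"];print(o["position"],o["time"],o["q"][5],px(W,[.61,-.004,.05]),px(W,[.5415,-.287,.1]))
save(W,"w2",f=1)
for n in("rack","rack_grip"):
  for d in r.look_for(W,n): print(n,d["conf"],d["point"],px(W,d["point"]))
S=r.snapshot("scene");save(S,"s2",(170,140,400,340),3)
```

```text
[ 0.60854654 -0.00358009  0.21456619] 11.5 -1.471238938646237 [255, 177] [-34, 187]
rack 0.73 [0.6043, 0.0037, 0.003] [259, 164]
rack 0.35 [0.5141, -0.2204, 0.0046] [78, 137]
rack_grip 0.82 [0.6013, 0.0021, 0.009] [258, 163]
rack_grip 0.27 [0.7878, -0.0464, 0.0168] [254, 290]
```

View pics/w2.png

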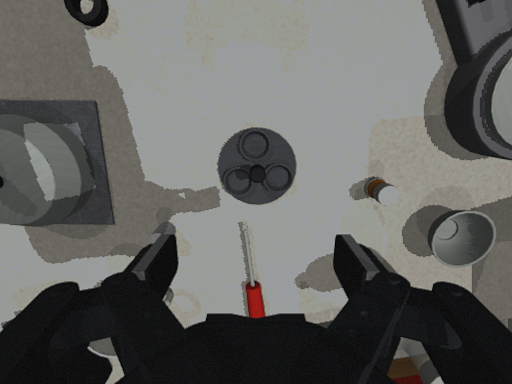

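View pics/s2.png

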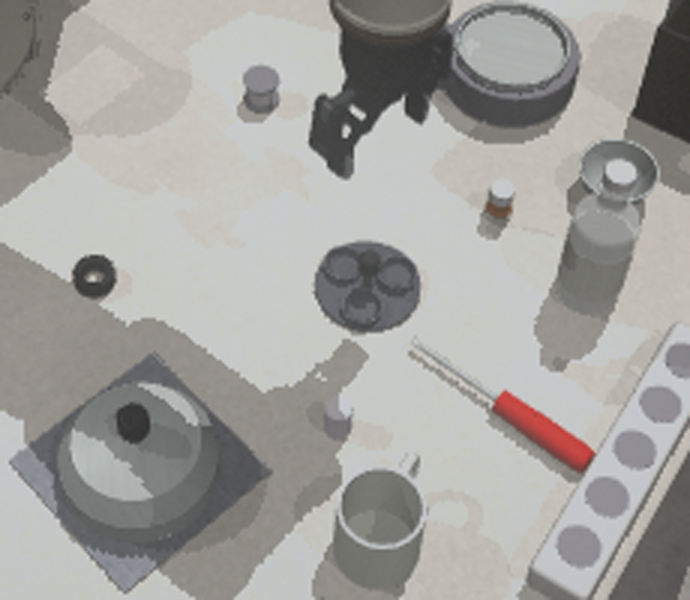

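The lid stands knob up on the left mat (scene crop (135,440)). The rack grip is at wrist (257,174), its disc at (257,166), and the jar at (380,190) is well clear.

Run:
```python
from h import *
W=wrist();o=W["obs"]
c,st=dark(W,257,174,12,28);print(c,st)
G=cv2.cvtColor(W["frame"],cv2.COLOR_RGB2GRAY)
m=np.zeros_like(G);m[120:212,208:306]=(G[120:212,208:306]<110); 
cs=max(cv2.findContours(m,0,1)[0],key=cv2.contourArea);e=cv2.fitEllipse(cs);print("disc",e,ray(W,*e[0],.005))
g=ray(W,257.5,174,.05);print("grip",g,ray(W,*c,.05),go(o,[*g[:2],.022]))
d=ray(W,*e[0],.005);print(px(W,[d[0],d[1],.05]),go(o,[*d[:2],.022]),o["position"])
```

```text
[256.49 171.51] [4, 3, 17, 18, 100]
disc ((256.7490234375, 165.5950164794922), (76.4236068725586, 78.24494171142578), 84.80010986328125) [ 0.60549425 -0.00071753  0.005     ]
grip [ 6.07157915e-01 -4.17784309e-04  5.00000000e-02] [ 0.6039436  -0.00089316  0.05      ] [0.22, 0.33, 19.24]
[257, 173] [0.37, 0.27, 19.24] [ 0.6085114  -0.00412344  0.2143897 ]
```

Emit:
send_rows(
  commands=[
    {"xyz": [0.2,0.2,4.5],"dr": [0,0,0]},
    {"xyz": [0,0,4.5],"dr": [0,0,0]},
    {"xyz": [0,0,4.5],"dr": [0,0,0]},
    {"xyz": [0,0,3],"dr": [0,0,0]},
    {"xyz": [0,0,1.5],"dr": [0,0,0]},
  ],
)

```text
time: 12.25
position: [0.6058, -0.001, 0.0315]
orientation: [[-0.973, 0.23, -0.003], [0.23, 0.973, 0.0], [0.003, -0.0, -1.0]]
ft_force: [0.6, 1.1, 0.7]
grip_width: 0.0853
finger_force: 0.0
```

Emit:
send_rows(
  commands=[
    {"xyz": [0,0,0.8],"dr": [0,0,0]},
    {"xyz": [0,0,0.4],"dr": [0,0,0]},
    {"xyz": [0,0,0],"dr": [0,0,0]},
  ],
)

```text
time: 12.55
position: [0.6077, -0.0007, 0.0232]
orientation: [[-0.973, 0.23, 0.001], [0.23, 0.973, -0.0], [-0.001, 0.0, -1.0]]
ft_force: [-0.1, 0.4, -1.3]
grip_width: 0.0856
finger_force: 0.0
```

Emit:
send_rows(
  commands=[
    {"xyz": [0,0,0],"dr": [0,0,0]},
    {"xyz": [0,0,0],"dr": [0,0,0]},
    {"xyz": [0,0,0],"dr": [0,0,0]},
    {"xyz": [0,0,0],"dr": [0,0,0]},
    {"xyz": [0,0,0],"dr": [0,0,0]},
  ],
  jaw=0,
  force=40,
)

```text
time: 13.05
position: [0.6072, -0.0005, 0.0227]
orientation: [[-0.973, 0.23, 0.0], [0.23, 0.973, -0.0], [-0.0, -0.0, -1.0]]
ft_force: [-1.9, -0.9, 2.7]
grip_width: 0.0185
finger_force: 38.9
```

Emit:
send_rows(
  commands=[
    {"xyz": [0,0,0],"dr": [0,0,0]},
    {"xyz": [0,0,0],"dr": [0,0,0]},
  ],
)

```text
time: 13.25
position: [0.6072, -0.0005, 0.0227]
orientation: [[-0.973, 0.23, 0.0], [0.23, 0.973, -0.0], [-0.0, -0.0, -1.0]]
ft_force: [-2.4, 0.5, 5.7]
grip_width: 0.0187
finger_force: 39.1
```

Emit:
send_rows(
  commands=[
    {"xyz": [0,0,-0.5],"dr": [0,0,0]},
    {"xyz": [0,0,-2],"dr": [0,0,0]},
    {"xyz": [0,0,-4],"dr": [0,0,0]},
    {"xyz": [0,0,-4.5],"dr": [0,0,0]},
    {"xyz": [0.5,2,-4],"dr": [0,0,0]},
  ],
)

```text
time: 13.75
position: [0.6068, 0.0187, 0.1746]
orientation: [[-0.973, 0.232, 0.0], [0.232, 0.973, -0.001], [-0.001, -0.001, -1.0]]
ft_force: [1.6, 0.5, -1.3]
grip_width: 0.0186
finger_force: 39.2
```

Emit:
send_rows(
  commands=[
    {"xyz": [1,4,-3],"dr": [0,0,0]},
    {"xyz": [1,4,0],"dr": [0,0,0]},
    {"xyz": [1,3.5,0],"dr": [0,0,0]},
    {"xyz": [0.5,1.5,0],"dr": [0,0,0]},
    {"xyz": [0,0,0],"dr": [0,0,0]},
  ],
)

```text
time: 14.25
position: [0.6022, 0.1557, 0.2017]
orientation: [[-0.974, 0.227, -0.0], [0.227, 0.974, 0.0], [0.0, -0.0, -1.0]]
ft_force: [0.8, -1.1, -1.0]
grip_width: 0.0182
finger_force: 39.2
```

Run:
```python
from h import *
import pickle
W=wrist();o=W["obs"];print(o["position"],o["time"],o["grip_width"],o["ft_force"],px(W,[.592,.319,.06]))
pickle.dump(W,open("w3.pkl","wb"));save(W,"w3",f=1.5)
for n in("cooker","switch","rack"):
  for d in r.look_for(W,n): print(n,d["conf"],d["point"],px(W,d["point"]))
```

```text
[0.60224609 0.15567269 0.20166678] 14.25 0.01821098549880964 [ 0.79034348 -1.07534995 -0.96693703] [403, 137]
cooker 0.62 [0.5577, 0.3082, 0.0493] [385, 107]
switch 0.84 [0.4766, 0.2693, 0.0544] [339, 31]
rack 0.65 [0.5894, 0.1597, 0.1804] [256, 205]
```

View pics/w3.png

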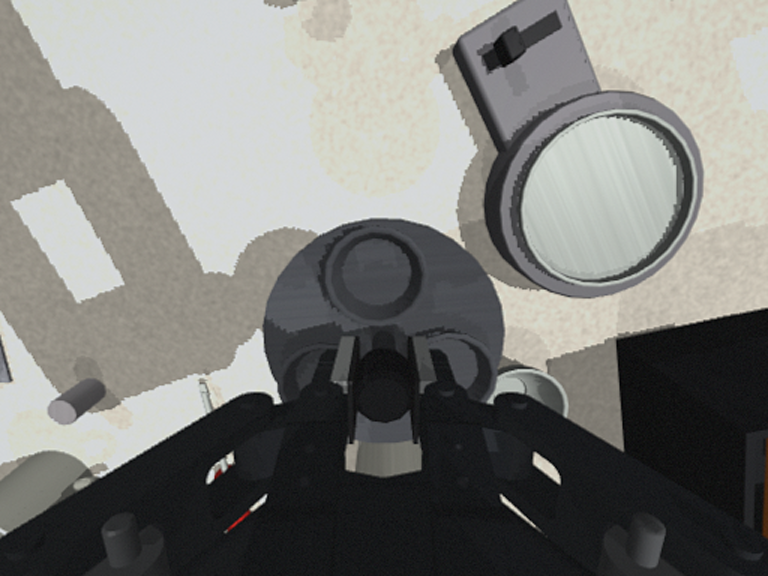

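The rack hangs level in the grip, with its disc around wrist (256,213). The open cooker shows its plate at (402,130), and the switch is at (340,30), at its right (off) end.

```bash
cat > fit.py <<'E'
from h import *
from scipy.optimize import minimize
t=np.linspace(0,2*np.pi,240,endpoint=False)
def curve(s,x,y,rad,z):
    X=np.c_[x+rad*np.cos(t),y+rad*np.sin(t),np.full(240,z)]; c=X@s["R"].T+s["t"]; p=c@s["camera_matrix"].T; return p[:,:2]/p[:,2:]
def fit(s,x0,y0,circs,vmax=384,span=.012):
    g=cv2.GaussianBlur(cv2.cvtColor(s["frame"],cv2.COLOR_RGB2GRAY).astype(np.float32),(0,0),1)
    M=np.minimum(np.hypot(cv2.Sobel(g,5,1,0),cv2.Sobel(g,5,0,1)),150)
    def f(p):
        v=0
        for rad,z in circs:
            q=curve(s,p[0],p[1],rad,z).astype(np.float32); q=q[q[:,1]<vmax]
            v-=cv2.remap(M,q[:,0].copy(),q[:,1].copy(),1).mean()
        return v
    c=sorted((f((x0+i,y0+j)),x0+i,y0+j) for i in np.arange(-span,span,.0015) for j in np.arange(-span,span,.0015))[0]
    m=minimize(f,c[1:],method="Nelder-Mead",options=dict(initial_simplex=[[c[1],c[2]],[c[1]+.001,c[2]],[c[1],c[2]+.001]],xatol=1e-5))
    return m.x.round(4),round(m.fun,1)
E
python3 - <<'E'
from fit import *
import pickle
W=pickle.load(open("w3.pkl","rb"));o=W["obs"]
for cs in ([(.0615,.06)],[(.0585,.06)],[(.075,.05)],[(.0615,.06),(.0585,.06),(.075,.05)]): print("cooker",fit(W,.592,.319,cs))
z=o["position"][2]-.0227
for cs in ([(.053,z+.005)],[(.053,z)],[(.053,z),(.053,z+.005)]): print("rack",fit(W,o["position"][0],o["position"][1],cs,vmax=215))
print(o["position"],o["orientation"])
T=r.snapshot("top")
print("top",fit(T,.592,.319,[(.0615,.06),(.075,.05)]),fit(T,.592,.319,[(.0585,.06)]))
E
```

```text
cooker (array([0.5904, 0.3217]), np.float64(-132.4))
cooker (array([0.5897, 0.3202]), np.float64(-137.2))
cooker (array([0.5895, 0.319 ]), np.float64(-109.5))
cooker (array([0.5901, 0.3209]), np.float64(-342.4))
rack (array([0.6033, 0.1562]), np.float64(-146.0))
rack (array([0.6029, 0.1561]), np.float64(-140.7))
rack (array([0.6031, 0.1562]), np.float64(-285.2))
[0.60224609 0.15567269 0.20166678] [[-9.73815294e-01  2.27340375e-01 -3.55787543e-04]
 [ 2.27340377e-01  9.73815358e-01  3.63340863e-05]
 [ 3.54731578e-04 -4.55021852e-05 -9.99999936e-01]]
top (array([0.5911, 0.3202]), np.float64(-134.7)) (array([0.5919, 0.3148]), np.float64(-77.4))
```

Emit:
send_rows(
  commands=[
    {"xyz": [0.8,2.5,0],"dr": [0,0,0]},
    {"xyz": [1.2,4,1],"dr": [0,0,0]},
    {"xyz": [1.2,4,1.5],"dr": [0,0,0]},
    {"xyz": [1.1,3.2,1.5],"dr": [0,0,0]},
    {"xyz": [0.7,2,1],"dr": [0,0,0]},
  ],
)

```text
time: 15.0
position: [0.5897, 0.3194, 0.1504]
orientation: [[-0.973, 0.23, -0.001], [0.23, 0.973, -0.0], [0.001, -0.001, -1.0]]
ft_force: [-0.4, -0.8, -1.0]
grip_width: 0.0187
finger_force: 39.3
```

Emit:
send_rows(
  commands=[
    {"xyz": [0,0,1],"dr": [0,0,0]},
    {"xyz": [0,0,1],"dr": [0,0,0]},
    {"xyz": [0,0,0],"dr": [0,0,0]},
    {"xyz": [0,0,0],"dr": [0,0,0]},
  ],
)

```text
time: 15.4
position: [0.5905, 0.317, 0.132]
orientation: [[-0.973, 0.231, 0.0], [0.231, 0.973, -0.0], [-0.0, -0.0, -1.0]]
ft_force: [-0.3, 0.5, -1.3]
grip_width: 0.0187
finger_force: 39.3
```

Run:
```python
from fit import *
W=wrist();o=W["obs"];print(o["position"],o["time"],o["ft_force"],o["grip_width"])
p=o["position"];z=p[2]-.0227
print("rack",fit(W,p[0],p[1],[(.053,z),(.053,z+.005)],vmax=210,span=.006))
print("cook",fit(W,.59,.3205,[(.075,.05),(.0615,.06)],vmax=200,span=.006),fit(W,.59,.3205,[(.0615,.06)],vmax=200,span=.006))
print(go(o,[.5894,.320,.0757]))
save(W,"w4",f=1.5)
```

```text
[0.59051511 0.31695811 0.13197687] 15.4 [-0.26330844  0.49594286 -1.31625562] 0.018696229364269557
rack (array([0.591 , 0.3174]), np.float64(-205.4))
cook (array([0.5905, 0.3219]), np.float64(-233.3)) (array([0.5917, 0.3193]), np.float64(-102.2))
[0.18, 0.27, 5.63]
```

View pics/w4.png

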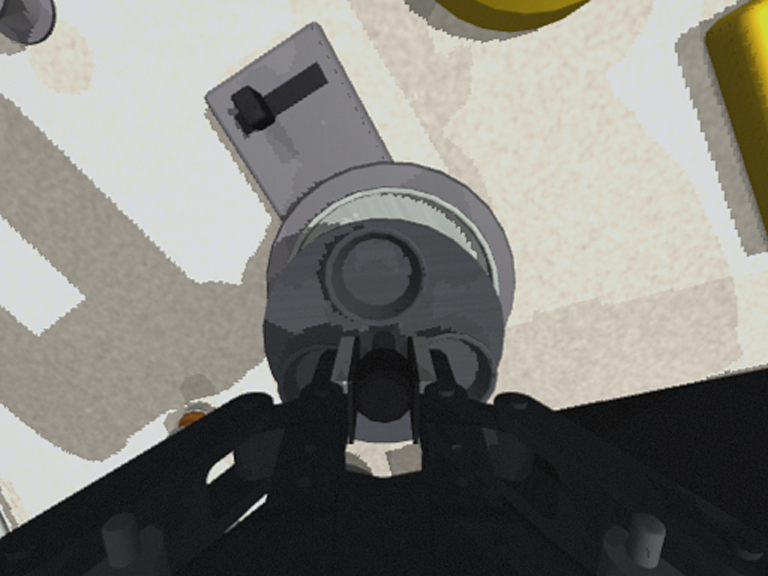

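The wrist view shows the rack held over the rim, slightly left of it. The foot's switch paddle is at crop (253,108), at the right end of its slot. I'm shifting 0.2 / 0.3 cm and lowering.

Emit:
send_rows(
  commands=[
    {"xyz": [0.1,0.2,1],"dr": [0,0,0]},
    {"xyz": [0.1,0.1,1.5],"dr": [0,0,0]},
    {"xyz": [0,0,1.2],"dr": [0,0,0]},
    {"xyz": [0,0,0.8],"dr": [0,0,0]},
    {"xyz": [0,0,0],"dr": [0,0,0]},
  ],
)

```text
time: 15.95
position: [0.5881, 0.3212, 0.0848]
orientation: [[-0.973, 0.23, -0.002], [0.23, 0.973, -0.001], [0.002, -0.002, -1.0]]
ft_force: [-0.5, -0.5, -1.1]
grip_width: 0.0181
finger_force: 39.3
```

Run:
```python
from fit import *
W=wrist();o=W["obs"];print(o["position"],o["time"],o["ft_force"],o["grip_width"])
p=o["position"];z=p[2]-.0227
print("rack",fit(W,p[0],p[1],[(.053,z),(.053,z+.005)],vmax=205,span=.006))
for v in(180,200): print("cook",fit(W,.59,.3205,[(.075,.05)],vmax=v,span=.006),fit(W,.59,.3205,[(.0615,.06),(.0585,.06)],vmax=v,span=.006))
```

```text
[0.58813803 0.32124418 0.08478194] 15.95 [-0.46112522 -0.50154029 -1.06837146] 0.01807976067759251
rack (array([0.5817, 0.3236]), np.float64(-244.7))
cook (array([0.5906, 0.3215]), np.float64(-129.8)) (array([0.5904, 0.322 ]), np.float64(-256.1))
cook (array([0.5906, 0.3213]), np.float64(-126.4)) (array([0.5904, 0.322 ]), np.float64(-263.7))
```

Emit:
send_rows(
  commands=[
    {"xyz": [-0.1,0,0.3],"dr": [0,0,0]},
    {"xyz": [0,0,0.3],"dr": [0,0,0]},
    {"xyz": [0,0,0.2],"dr": [0,0,0]},
    {"xyz": [0,0,0.1],"dr": [0,0,0]},
    {"xyz": [0,0,0],"dr": [0,0,0]},
  ],
)

```text
time: 16.5
position: [0.5898, 0.3213, 0.0776]
orientation: [[-0.973, 0.23, -0.0], [0.23, 0.973, -0.0], [0.0, -0.0, -1.0]]
ft_force: [-0.6, 0.3, -0.9]
grip_width: 0.0187
finger_force: 39.3
```

Emit:
send_rows(
  commands=[
    {"xyz": [0,0,0.1],"dr": [0,0,0]},
    {"xyz": [0,0,0],"dr": [0,0,0]},
  ],
)

```text
time: 16.7
position: [0.5898, 0.3213, 0.0767]
orientation: [[-0.973, 0.23, -0.0], [0.23, 0.973, -0.0], [0.0, -0.0, -1.0]]
ft_force: [-0.6, 0.6, -1.1]
grip_width: 0.0186
finger_force: 39.3
```

Emit:
send_rows(
  commands=[
    {"xyz": [0,0,0.1],"dr": [0,0,0]},
    {"xyz": [0,0,0.1],"dr": [0,0,0]},
    {"xyz": [0,0,0.1],"dr": [0,0,0]},
    {"xyz": [0,0,0],"dr": [0,0,0]},
  ],
)

```text
time: 17.1
position: [0.5897, 0.3213, 0.0735]
orientation: [[-0.973, 0.23, -0.0], [0.23, 0.973, -0.0], [0.0, -0.0, -1.0]]
ft_force: [0.3, 0.9, -0.4]
grip_width: 0.0186
finger_force: 39.3
```

Emit:
send_rows(
  commands=[
    {"xyz": [0,0,0.1],"dr": [0,0,0]},
    {"xyz": [0,0,0],"dr": [0,0,0]},
  ],
)

```text
time: 17.3
position: [0.5898, 0.3213, 0.0728]
orientation: [[-0.973, 0.23, 0.0], [0.23, 0.973, -0.0], [-0.0, -0.0, -1.0]]
ft_force: [-1.1, 0.6, -0.9]
grip_width: 0.0187
finger_force: 39.3
```

Emit:
send_rows(
  commands=[
    {"xyz": [0,0,0.1],"dr": [0,0,0]},
    {"xyz": [0,0,0],"dr": [0,0,0]},
  ],
)

```text
time: 17.5
position: [0.5899, 0.3213, 0.0727]
orientation: [[-0.973, 0.23, 0.001], [0.23, 0.973, 0.0], [-0.001, 0.0, -1.0]]
ft_force: [-3.4, -1.5, 10.2]
grip_width: 0.0191
finger_force: 40.3
```

Emit:
send_rows(
  commands=[
    {"xyz": [0,0,-0.1],"dr": [0,0,0]},
    {"xyz": [0,0,0],"dr": [0,0,0]},
    {"xyz": [0,0,0],"dr": [0,0,0]},
    {"xyz": [0,0,0],"dr": [0,0,0]},
    {"xyz": [0,0,0],"dr": [0,0,0]},
  ],
  jaw=1,
)

```text
time: 18.0
position: [0.5898, 0.3213, 0.0726]
orientation: [[-0.973, 0.23, -0.0], [0.23, 0.973, -0.0], [0.0, -0.0, -1.0]]
ft_force: [0.1, 0.8, 0.1]
grip_width: 0.0854
finger_force: 0.0
```

Emit:
send_rows(
  commands=[
    {"xyz": [0,0,-1],"dr": [0,0,0]},
    {"xyz": [0,0,-2],"dr": [0,0,0]},
    {"xyz": [0,0,-4],"dr": [0,0,0]},
    {"xyz": [0,0,-4],"dr": [0,0,0]},
    {"xyz": [0,0,-3],"dr": [0,0,0]},
  ],
)

```text
time: 18.5
position: [0.5899, 0.3214, 0.2164]
orientation: [[-0.973, 0.23, 0.002], [0.23, 0.973, 0.001], [-0.002, 0.001, -1.0]]
ft_force: [-0.0, -0.3, -0.2]
grip_width: 0.0855
finger_force: 0.0
```

Emit:
send_rows(
  commands=[
    {"xyz": [0,0,-1],"dr": [0,0,0]},
    {"xyz": [0,0,0],"dr": [0,0,0]},
  ],
)

```text
time: 18.7
position: [0.5902, 0.3215, 0.2247]
orientation: [[-0.973, 0.23, 0.003], [0.23, 0.973, 0.001], [-0.002, 0.002, -1.0]]
ft_force: [-0.1, -0.0, -0.5]
grip_width: 0.0855
finger_force: 0.0
```

Run:
```python
from fit import *
import pickle
W=wrist();o=W["obs"];print(o["position"],o["time"])
pickle.dump(W,open("w5.pkl","wb"))
print("rack",fit(W,.59,.321,[(.053,.055)],span=.008))
for c in([(.0615,.06)],[(.0585,.06)],[(.075,.05)]):print("cook",fit(W,.59,.321,c,span=.006))
for n in("switch","switch_tip","cooker","rack"):
  for d in r.look_for(W,n)[:2]: print(n,d["conf"],d["point"],px(W,d["point"]))
a=.285
print([(a,px(W,[.590-.115*np.cos(a)+.016*np.sin(a),.321-.115*np.sin(a)-.016*np.cos(a),.053])) for a in(.26,.285,.31)])
cv2.imwrite("pics/w5.png",np.hstack([cv2.resize(W["frame"][20:250,150:400,::-1],(400,368),interpolation=2),cv2.resize(W["frame"][20:110,160:280,::-1],(400,368),interpolation=2)]))
```

```text
[0.59017298 0.3214681  0.22468292] 18.7
rack (array([0.5897, 0.321 ]), np.float64(-129.8))
cook (array([0.5905, 0.3223]), np.float64(-113.6))
cook (array([0.5888, 0.3212]), np.float64(-107.4))
cook (array([0.5891, 0.3219]), np.float64(-122.2))
switch 0.79 [0.475, 0.2762, 0.0552] [190, 84]
switch 0.41 [0.5853, 0.3264, 0.0529] [258, 169]
switch_tip 0.63 [0.475, 0.2756, 0.0519] [191, 85]
cooker 0.81 [0.5271, 0.3051, 0.0521] [228, 125]
rack 0.65 [0.5831, 0.3263, 0.0537] [257, 168]
rack 0.63 [0.768, 0.1207, 0.1138] [129, 359]
[(0.26, [193, 92]), (0.285, [191, 94]), (0.31, [189, 95])]
```

View pics/w5.png

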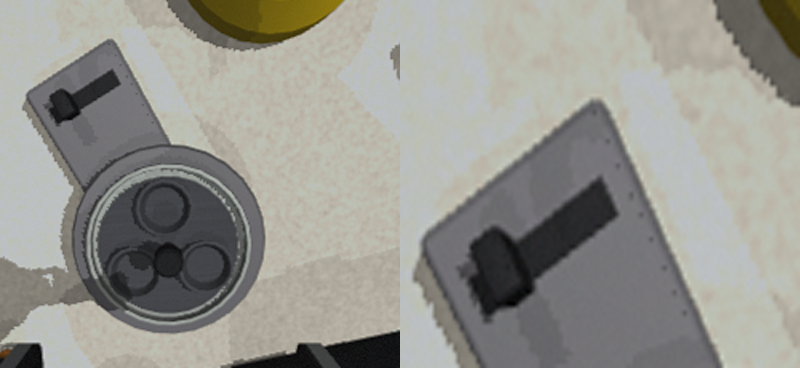

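The rack sits flat and centred inside the rim (crop (170,240)). The paddle is at the right end of its slot at frame (189,82), and the slot's left end is at (221,69). Now back to the lid.

Emit:
send_rows(
  commands=[
    {"xyz": [-0.4,-3,0],"dr": [0,0,0]},
    {"xyz": [-0.7,-4.6,0],"dr": [0,0,0]},
    {"xyz": [-0.7,-4.6,0],"dr": [0,0,0]},
    {"xyz": [-0.7,-4.6,0],"dr": [0,0,0]},
    {"xyz": [-0.7,-4.6,0],"dr": [0,0,0]},
  ],
)

```text
time: 19.45
position: [0.571, 0.104, 0.2218]
orientation: [[-0.973, 0.229, -0.001], [0.229, 0.973, -0.0], [0.001, -0.0, -1.0]]
ft_force: [1.1, -0.5, -0.0]
grip_width: 0.0854
finger_force: 0.0
```

Emit:
send_rows(
  commands=[
    {"xyz": [-0.7,-4.6,0],"dr": [0,0,0]},
    {"xyz": [-0.7,-4.6,0],"dr": [0,0,0]},
    {"xyz": [-0.7,-4.6,0],"dr": [0,0,0]},
    {"xyz": [-0.7,-4.6,0],"dr": [0,0,0]},
    {"xyz": [-0.7,-4.6,0],"dr": [0,0,0]},
  ],
)

```text
time: 19.95
position: [0.5523, -0.1279, 0.222]
orientation: [[-0.973, 0.23, -0.001], [0.23, 0.973, 0.0], [0.001, 0.0, -1.0]]
ft_force: [1.0, -0.2, -0.3]
grip_width: 0.0853
finger_force: 0.0
```

Emit:
send_rows(
  commands=[
    {"xyz": [-0.7,-4.6,0],"dr": [0,0,0]},
    {"xyz": [-0.7,-4.6,0],"dr": [0,0,0]},
    {"xyz": [-0.6,-3.8,0],"dr": [0,0,0]},
    {"xyz": [-0.4,-2.5,0],"dr": [0,0,0]},
    {"xyz": [0,-0.4,0],"dr": [0,0,0]},
  ],
)

```text
time: 20.45
position: [0.539, -0.2891, 0.2213]
orientation: [[-0.973, 0.232, -0.002], [0.232, 0.973, 0.001], [0.002, 0.0, -1.0]]
ft_force: [0.5, -0.2, 0.1]
grip_width: 0.0856
finger_force: 0.0
```

Emit:
send_rows(
  commands=[
    {"xyz": [0,0,0],"dr": [0,0,0]},
    {"xyz": [0,0,0],"dr": [0,0,0]},
  ],
)

```text
time: 20.65
position: [0.5399, -0.2856, 0.2224]
orientation: [[-0.973, 0.229, -0.001], [0.229, 0.973, 0.001], [0.001, 0.0, -1.0]]
ft_force: [-0.1, 1.3, -0.3]
grip_width: 0.0854
finger_force: 0.0
```

Run:
```python
from fit import *
W=wrist();o=W["obs"];print(o["position"],o["time"])
u,v=px(W,[.5416,-.2871,.1]);c,st=dark(W,u,v,24,45);print(u,v,c,st,ray(W,*c,.099))
print("lid",fit(W,.5416,-.2871,[(.072,.004)],span=.01),fit(W,.5416,-.2871,[(.072,.034)],span=.01),fit(W,.5416,-.2871,[(.058,.06)],span=.01))
print(go(o,[.5416,-.2871,.0748]))
```

```text
[ 0.5398728  -0.28559142  0.22238392] 20.65
254 187 [254.05614035 185.74561404] [12, 9, 25, 28, 570] [ 0.54083515 -0.28635325  0.099     ]
lid (array([ 0.5513, -0.2868]), np.float64(-46.5)) (array([ 0.5413, -0.2934]), np.float64(-64.4)) (array([ 0.5422, -0.2864]), np.float64(-106.3))
[-0.21, -0.11, 14.76]
```

Emit:
send_rows(
  commands=[
    {"xyz": [-0.2,-0.1,4],"dr": [0,0,0]},
    {"xyz": [0,0,4.2],"dr": [0,0,0]},
    {"xyz": [0,0,3.5],"dr": [0,0,0]},
    {"xyz": [0,0,2],"dr": [0,0,0]},
    {"xyz": [0,0,1],"dr": [0,0,0]},
  ],
)

```text
time: 21.2
position: [0.5412, -0.2864, 0.0739]
orientation: [[-0.974, 0.229, -0.002], [0.229, 0.974, 0.001], [0.002, 0.001, -1.0]]
ft_force: [-0.5, -0.1, -0.1]
grip_width: 0.0854
finger_force: 0.0
```

Emit:
send_rows(
  commands=[
    {"xyz": [0,0,0],"dr": [0,0,0]},
    {"xyz": [0,0,0],"dr": [0,0,0]},
  ],
)

```text
time: 21.4
position: [0.5422, -0.2878, 0.0771]
orientation: [[-0.973, 0.229, 0.001], [0.229, 0.973, -0.001], [-0.001, -0.001, -1.0]]
ft_force: [-0.1, -0.2, 0.2]
grip_width: 0.085
finger_force: 0.0
```

Emit:
send_rows(
  commands=[
    {"xyz": [0,0,0],"dr": [0,0,0]},
    {"xyz": [0,0,0],"dr": [0,0,0]},
    {"xyz": [0,0,0],"dr": [0,0,0]},
    {"xyz": [0,0,0],"dr": [0,0,0]},
    {"xyz": [0,0,0],"dr": [0,0,0]},
  ],
  jaw=0,
  force=60,
)

```text
time: 21.9
position: [0.5417, -0.288, 0.0764]
orientation: [[-0.973, 0.23, 0.0], [0.23, 0.973, -0.0], [-0.0, -0.0, -1.0]]
ft_force: [-2.2, 2.5, 6.6]
grip_width: 0.026
finger_force: 59.0
```

Emit:
send_rows(
  commands=[
    {"xyz": [0,0,0],"dr": [0,0,0]},
    {"xyz": [0,0,0],"dr": [0,0,0]},
  ],
)

```text
time: 22.1
position: [0.5417, -0.288, 0.0764]
orientation: [[-0.973, 0.23, 0.0], [0.23, 0.973, -0.0], [-0.001, -0.0, -1.0]]
ft_force: [-1.9, 1.6, 6.5]
grip_width: 0.026
finger_force: 59.0
```

Emit:
send_rows(
  commands=[
    {"xyz": [0,0,-0.5],"dr": [0,0,0]},
    {"xyz": [0,0,-2],"dr": [0,0,0]},
    {"xyz": [0,0,-4],"dr": [0,0,0]},
    {"xyz": [0,0,-4],"dr": [0,0,0]},
    {"xyz": [0,0,-2.5],"dr": [0,0,0]},
  ],
)

```text
time: 22.6
position: [0.5418, -0.2881, 0.2091]
orientation: [[-0.973, 0.23, 0.002], [0.23, 0.973, -0.002], [-0.002, -0.001, -1.0]]
ft_force: [0.8, 0.2, -2.4]
grip_width: 0.0259
finger_force: 59.6
```

Emit:
send_rows(
  commands=[
    {"xyz": [0.3,2,0],"dr": [0,0,0]},
    {"xyz": [0.6,4,0],"dr": [0,0,0]},
    {"xyz": [0.6,4,0],"dr": [0,0,0]},
    {"xyz": [0.6,4,0],"dr": [0,0,0]},
    {"xyz": [0.6,4,0],"dr": [0,0,0]},
  ],
)

```text
time: 23.1
position: [0.556, -0.1042, 0.2047]
orientation: [[-0.973, 0.23, -0.001], [0.23, 0.973, 0.001], [0.001, 0.0, -1.0]]
ft_force: [1.5, 0.3, -2.8]
grip_width: 0.0258
finger_force: 59.6
```

Emit:
send_rows(
  commands=[
    {"xyz": [0.6,4,0],"dr": [0,0,0]},
    {"xyz": [0.6,4,0],"dr": [0,0,0]},
    {"xyz": [0.6,4,0],"dr": [0,0,0]},
    {"xyz": [0.6,4,0],"dr": [0,0,0]},
    {"xyz": [0.6,4,0],"dr": [0,0,0]},
  ],
)

```text
time: 23.6
position: [0.5725, 0.0973, 0.2047]
orientation: [[-0.973, 0.229, -0.001], [0.229, 0.973, -0.0], [0.001, -0.0, -1.0]]
ft_force: [0.6, -0.3, -3.3]
grip_width: 0.0262
finger_force: 59.6
```

Emit:
send_rows(
  commands=[
    {"xyz": [0.7,4,0],"dr": [0,0,0]},
    {"xyz": [0.7,4,0],"dr": [0,0,0]},
    {"xyz": [0.7,4,0],"dr": [0,0,0]},
    {"xyz": [0.7,4,0],"dr": [0,0,0]},
    {"xyz": [0.5,3.4,0],"dr": [0,0,0]},
  ],
)

```text
time: 24.1
position: [0.5846, 0.294, 0.2045]
orientation: [[-0.973, 0.229, -0.002], [0.229, 0.973, -0.0], [0.002, -0.001, -1.0]]
ft_force: [0.2, -0.4, -2.9]
grip_width: 0.0259
finger_force: 59.7
```

Emit:
send_rows(
  commands=[
    {"xyz": [0.2,2,0],"dr": [0,0,0]},
    {"xyz": [0.1,1,0],"dr": [0,0,0]},
    {"xyz": [0,0,0],"dr": [0,0,0]},
    {"xyz": [0,0,0],"dr": [0,0,0]},
  ],
)

```text
time: 24.5
position: [0.5895, 0.3206, 0.2053]
orientation: [[-0.973, 0.23, -0.001], [0.23, 0.973, -0.001], [0.001, -0.001, -1.0]]
ft_force: [0.4, -0.9, -3.0]
grip_width: 0.0261
finger_force: 59.7
```

Run:
```python
from fit import *
W=wrist();o=W["obs"];p=o["position"];print(p,o["time"],o["grip_width"],o["ft_force"])
b=p[2]-.0724
for c in([(.072,b)],[(.072,b+.03)],[(.058,b+.056)]):print("lid",fit(W,p[0],p[1],c,vmax=200,span=.008))
print("cook",fit(W,.59,.3215,[(.075,.05)],vmax=190,span=.006))
print(go(o,[.590,.3213,.1264]))
```

```text
[0.58954421 0.32058111 0.20526616] 24.5 0.02609603798014468 [ 0.36573549 -0.94753874 -2.96283077]
lid (array([0.595 , 0.3283]), np.float64(-61.3))
lid (array([0.5906, 0.321 ]), np.float64(-103.8))
lid (array([0.5906, 0.321 ]), np.float64(-93.8))
cook (array([0.59  , 0.3226]), np.float64(-44.4))
[-0.03, 0.09, 7.89]
```

Emit:
send_rows(
  commands=[
    {"xyz": [0,0.1,1.5],"dr": [0,0,0]},
    {"xyz": [0,0,2],"dr": [0,0,0]},
    {"xyz": [0,0,1.8],"dr": [0,0,0]},
    {"xyz": [0,0,1],"dr": [0,0,0]},
    {"xyz": [0,0,0.5],"dr": [0,0,0]},
  ],
)

```text
time: 25.05
position: [0.5897, 0.3216, 0.1362]
orientation: [[-0.973, 0.23, -0.001], [0.23, 0.973, -0.001], [0.001, -0.001, -1.0]]
ft_force: [1.3, 0.4, -3.3]
grip_width: 0.0259
finger_force: 59.6
```

Emit:
send_rows(
  commands=[
    {"xyz": [0,0,0.2],"dr": [0,0,0]},
    {"xyz": [0,0,0.2],"dr": [0,0,0]},
    {"xyz": [0,0,0],"dr": [0,0,0]},
    {"xyz": [0,0,0],"dr": [0,0,0]},
  ],
)

```text
time: 25.45
position: [0.5902, 0.3223, 0.1342]
orientation: [[-0.973, 0.23, 0.001], [0.23, 0.973, 0.0], [-0.001, 0.0, -1.0]]
ft_force: [0.1, -0.2, -2.8]
grip_width: 0.0259
finger_force: 59.7
```

Emit:
send_rows(
  commands=[
    {"xyz": [0,0,0.1],"dr": [0,0,0]},
    {"xyz": [0,0,0.1],"dr": [0,0,0]},
    {"xyz": [0,0,0.1],"dr": [0,0,0]},
    {"xyz": [0,0,0],"dr": [0,0,0]},
  ],
)

```text
time: 25.85
position: [0.59, 0.3222, 0.1305]
orientation: [[-0.973, 0.23, -0.0], [0.23, 0.973, -0.0], [0.0, -0.0, -1.0]]
ft_force: [-0.4, -0.8, -2.5]
grip_width: 0.026
finger_force: 59.7
```

Lid bottom is now below the rim top, with no contact. I'll go on lowering.

Emit:
send_rows(
  commands=[
    {"xyz": [0,0,0.2],"dr": [0,0,0]},
    {"xyz": [0,0,0.2],"dr": [0,0,0]},
    {"xyz": [0,0,0.1],"dr": [0,0,0]},
    {"xyz": [0,0,0.1],"dr": [0,0,0]},
    {"xyz": [0,0,0],"dr": [0,0,0]},
  ],
)

```text
time: 26.35
position: [0.59, 0.3223, 0.1245]
orientation: [[-0.973, 0.23, -0.0], [0.23, 0.973, -0.0], [0.0, -0.0, -1.0]]
ft_force: [-0.3, 0.2, -3.3]
grip_width: 0.0262
finger_force: 59.7
```

Emit:
send_rows(
  commands=[
    {"xyz": [0,0,0.1],"dr": [0,0,0]},
    {"xyz": [0,0,0],"dr": [0,0,0]},
  ],
)

```text
time: 26.55
position: [0.59, 0.3222, 0.1236]
orientation: [[-0.973, 0.23, -0.0], [0.23, 0.973, -0.0], [0.0, -0.0, -1.0]]
ft_force: [-0.5, -0.9, -2.3]
grip_width: 0.026
finger_force: 59.7
```

Emit:
send_rows(
  commands=[
    {"xyz": [0,0,0.1],"dr": [0,0,0]},
    {"xyz": [0,0,0],"dr": [0,0,0]},
  ],
)

```text
time: 26.75
position: [0.59, 0.3222, 0.1226]
orientation: [[-0.973, 0.23, -0.0], [0.23, 0.973, -0.0], [0.0, -0.0, -1.0]]
ft_force: [-0.1, -0.3, -3.0]
grip_width: 0.026
finger_force: 59.7
```

Emit:
send_rows(
  commands=[
    {"xyz": [0,0,0.1],"dr": [0,0,0]},
    {"xyz": [0,0,0],"dr": [0,0,0]},
  ],
)

```text
time: 26.95
position: [0.59, 0.3222, 0.1224]
orientation: [[-0.973, 0.23, 0.0], [0.23, 0.973, -0.0], [-0.0, 0.0, -1.0]]
ft_force: [-2.8, -2.6, 4.2]
grip_width: 0.026
finger_force: 60.4
```

Emit:
send_rows(
  commands=[
    {"xyz": [0,0,0],"dr": [0,0,0]},
    {"xyz": [0,0,0],"dr": [0,0,0]},
    {"xyz": [0,0,0],"dr": [0,0,0]},
    {"xyz": [0,0,0],"dr": [0,0,0]},
    {"xyz": [0,0,0],"dr": [0,0,0]},
  ],
  jaw=1,
)

```text
time: 27.45
position: [0.59, 0.3223, 0.1216]
orientation: [[-0.973, 0.23, -0.0], [0.23, 0.973, -0.0], [0.0, -0.0, -1.0]]
ft_force: [-1.9, 0.2, 0.7]
grip_width: 0.0856
finger_force: 0.0
```

Emit:
send_rows(
  commands=[
    {"xyz": [0,0,-1],"dr": [0,0,0]},
    {"xyz": [0,0,-2],"dr": [0,0,0]},
    {"xyz": [0,0,-4],"dr": [0,0,0]},
    {"xyz": [0,0,-3],"dr": [0,0,0]},
    {"xyz": [0,0,-1],"dr": [0,0,0]},
  ],
)

```text
time: 27.95
position: [0.5908, 0.3226, 0.2364]
orientation: [[-0.973, 0.23, 0.005], [0.23, 0.973, 0.002], [-0.004, 0.003, -1.0]]
ft_force: [0.4, 1.1, -0.2]
grip_width: 0.0856
finger_force: 0.0
```

Emit:
send_rows(
  commands=[
    {"xyz": [3,-2,0],"dr": [0,0,0]},
    {"xyz": [4,-2,0],"dr": [0,0,0]},
    {"xyz": [2,-1,0],"dr": [0,0,0]},
    {"xyz": [0,0,0],"dr": [0,0,0]},
    {"xyz": [0,0,0],"dr": [0,0,0]},
  ],
  jaw=0,
)

```text
time: 28.45
position: [0.4911, 0.2943, 0.2322]
orientation: [[-0.973, 0.23, 0.001], [0.23, 0.973, 0.0], [-0.001, 0.0, -1.0]]
ft_force: [0.2, -0.3, -0.1]
grip_width: 0.0121
finger_force: 0.0
```

Run:
```python
from fit import *
import pickle
W=wrist();o=W["obs"];p=o["position"];print(p,o["time"],o["grip_width"])
S=r.snapshot("scene");T=r.snapshot("top")
pickle.dump((W,S,T),open("w6.pkl","wb"))
for s in(W,S,T):
  for d in r.look_for(s,"switch_tip")[:2]: print("tip",round(d["conf"],2),np.round(d["point"],4),px(s,d["point"]))
  for d in r.regions_of(s,"switch")[:1]:
    R=d["region"];ys,xs=np.nonzero(R);print("reg",d["conf"],R.sum(),xs.min(),xs.max(),ys.min(),ys.max(),ray(s,xs.mean(),ys.mean(),.045))
a=.285;c,sn=np.cos(a),np.sin(a)
print("foot corners",[px(W,[.59+c*u-sn*v,.3215+sn*u+c*v,.03]) for u,v in((-.15,-.039),(-.15,.039),(-.075,.039),(-.075,-.039))])
g=cv2.cvtColor(W["frame"],cv2.COLOR_RGB2GRAY)
u,v=px(W,[.475,.2756,.052]);print(u,v)
m=(g<45).astype(np.uint8);n,l,st,ce=cv2.connectedComponentsWithStats(m[v-40:v+40,u-50:u+70]);print([(st[i].tolist(),ce[i].round(1).tolist()) for i in range(1,n) if st[i,4]>30],u-50,v-40)
print("lid",[fit(T,.59,.3215,[(.072,.05+h)],span=.008) for h in(.0,.03)],fit(W,.59,.3215,[(.072,.08)],span=.008,vmax=250))
```

```text
[0.49105273 0.29433953 0.23216945] 28.45 0.012141055459678392
tip 0.59 [0.4747 0.2739 0.051 ] [236, 164]
tip 0.56 [ 0.6659 -0.1368  0.0256] [22, 331]
reg 0.63 987 355 383 193 245 [0.78702656 0.1412361  0.045     ]
reg 0.74 3349 326 394 150 220 [ 0.53654368 -0.27498241  0.045     ]
foot corners [[210, 153], [262, 123], [289, 173], [239, 201]]
237 164
[([39, 18, 39, 30, 415], [56.7, 33.1]), ([59, 54, 61, 26, 270], [87.3, 64.6])] 187 124
lid [(array([0.5973, 0.3256]), np.float64(-73.9)), (array([0.5924, 0.3169]), np.float64(-72.5))] (array([0.5914, 0.3227]), np.float64(-92.1))
```

Run:
```python
from fit import *
import pickle
W5=pickle.load(open("w5.pkl","rb"));W,S,T=pickle.load(open("w6.pkl","rb"))
P=[ray(W5,*q,.03) for q in((167.5,78.7),(219.4,44.5))];d=P[1]-P[0];print(P,np.hypot(*d[:2]),"yaw corners",np.arctan2(-d[0],d[1]))
m=(P[0]+P[1])/2-[.590,.3215,0];print("yaw mid",np.arctan2(-m[1],-m[0]),np.hypot(*m[:2]))
# paddle top mask: darkest px fit by model box in W6
def mask(s,x,y,a):
    c,n=np.cos(a),np.sin(a);Q=np.array([[x+c*u-n*v,y+n*u+c*v,z] for u in(-.009,.009) for v in(-.006,.006) for z in(.031,.053)])
    q=(Q@s["R"].T+s["t"])@s["camera_matrix"].T;q=(q[:,:2]/q[:,2:]*16).round().astype(np.int32)
    m=np.zeros((384,512),np.uint8);cv2.fillConvexPoly(m,cv2.convexHull(q),1,shift=4);return m.astype(bool)
for nm,s in(("W5",W5),("W6",W)):
    g=cv2.GaussianBlur(cv2.cvtColor(s["frame"],cv2.COLOR_RGB2GRAY),(3,3),0).astype(float)
    best=[]
    for x in np.arange(.462,.49,.001):
        for y in np.arange(.258,.29,.001):
            k=mask(s,x,y,.27); ring=cv2.dilate(k.astype(np.uint8),np.ones((5,5))).astype(bool)&~k
            best.append((g[k].mean()-g[ring].mean(),round(x,3),round(y,3)))
    print(nm,sorted(best)[:4])
for a in(.26,.28):
    c,n=np.cos(a),np.sin(a);R=np.array([[c,-n],[n,c]])
    print(a,"tip local",R.T@(np.array([.475,.2745])-[.590,.3215]))
    st=np.array([.475,.2745])+R@[0,-.034];print("start",st)
o=r.get_obs();print(o["q"])
```

```text
[array([0.45926461, 0.24669826, 0.03      ]), array([0.43835329, 0.31608791, 0.03      ])] 0.07247210322236888 yaw corners 0.29270467617348217
yaw mid 0.2767707688109506 0.14677696335389565
W5 [(np.float64(-43.13944983818771), np.float64(0.475), np.float64(0.272)), (np.float64(-42.15549668874173), np.float64(0.474), np.float64(0.273)), (np.float64(-41.515319865319874), np.float64(0.475), np.float64(0.273)), (np.float64(-41.37843434343434), np.float64(0.474), np.float64(0.272))]
W6 [(np.float64(-38.49660633484163), np.float64(0.475), np.float64(0.272)), (np.float64(-38.3158147145114), np.float64(0.474), np.float64(0.272)), (np.float64(-38.23055375996552), np.float64(0.474), np.float64(0.273)), (np.float64(-37.78105240595863), np.float64(0.474), np.float64(0.271))]
0.26 tip local [-0.12321763 -0.01585607]
start [0.48374074 0.24164274]
0.28 tip local [-0.12351009 -0.01338871]
start [0.48439609 0.24182412]
[ 4.05308375e-01  1.45692502e-01  1.44250021e+00 -6.86304337e-05
  1.55383460e+00 -9.33538692e-01]
```

Emit:
send_rows(
  commands=[
    {"xyz": [-0.4,-2.5,0],"dr": [0,0,0]},
    {"xyz": [-0.4,-3.4,0],"dr": [0,0,0]},
    {"xyz": [0,0,0],"dr": [0,0,-0.13]},
    {"xyz": [0,0,0],"dr": [0,0,-0.13]},
    {"xyz": [0,0,0],"dr": [0,0,-0.13]},
  ],
  jaw=0,
)

```text
time: 29.4
position: [0.4853, 0.2347, 0.2318]
orientation: [[-0.987, -0.162, 0.0], [-0.162, 0.987, -0.0], [-0.0, -0.0, -1.0]]
ft_force: [0.1, -0.6, 0.4]
grip_width: 0.0001
finger_force: 0.0
```

Emit:
send_rows(
  commands=[
    {"xyz": [0,0,0],"dr": [0,0,-0.12]},
    {"xyz": [0,0,3],"dr": [0,0,0]},
    {"xyz": [0,0,4],"dr": [0,0,0]},
    {"xyz": [0,0,0],"dr": [0,0,0]},
    {"xyz": [0,0,0],"dr": [0,0,0]},
  ],
)

```text
time: 29.9
position: [0.4853, 0.235, 0.1625]
orientation: [[-0.962, -0.275, -0.001], [-0.275, 0.962, -0.0], [0.001, -0.0, -1.0]]
ft_force: [0.7, -0.9, -0.0]
grip_width: 0.0003
finger_force: 0.0
```

Run:
```python
from h import *
o=r.get_obs();print(o["position"],np.round(o["orientation"],3).tolist(),o["grip_width"],go(o,[.4855,.2355,.039]))
```

```text
[0.48525961 0.23501931 0.16249377] [[-0.962, -0.275, -0.001], [-0.275, 0.962, -0.0], [0.001, -0.0, -1.0]] 0.0003214130197327701 [-0.04, 0.04, 12.35]
```

Emit:
send_rows(
  commands=[
    {"xyz": [0,0,4],"dr": [0,0,0]},
    {"xyz": [0,0,4],"dr": [0,0,0]},
    {"xyz": [0,0,2.8],"dr": [0,0,0]},
    {"xyz": [0,0,1.5],"dr": [0,0,0]},
    {"xyz": [0,0,0],"dr": [0,0,0]},
  ],
)

```text
time: 30.4
position: [0.4854, 0.2351, 0.0389]
orientation: [[-0.962, -0.275, -0.001], [-0.275, 0.962, -0.0], [0.001, -0.0, -1.0]]
ft_force: [-0.2, -0.5, 0.6]
grip_width: 0.0001
finger_force: 0.0
```

Emit:
send_rows(
  commands=[
    {"xyz": [0,0.5,0],"dr": [0,0,0]},
    {"xyz": [0,0.5,0],"dr": [0,0,0]},
    {"xyz": [0,0.3,0],"dr": [0,0,0]},
    {"xyz": [0,0.3,0],"dr": [0,0,0]},
    {"xyz": [0,0.3,0],"dr": [0,0,0]},
  ],
)

```text
time: 30.9
position: [0.48, 0.2537, 0.0391]
orientation: [[-0.962, -0.275, 0.0], [-0.275, 0.962, 0.0], [-0.0, -0.0, -1.0]]
ft_force: [-0.7, 0.4, -0.8]
grip_width: 0.0002
finger_force: 0.0
```

Emit:
send_rows(
  commands=[
    {"xyz": [0,0.5,0],"dr": [0,0,0]},
    {"xyz": [0,0.5,0],"dr": [0,0,0]},
    {"xyz": [0,0.3,0],"dr": [0,0,0]},
    {"xyz": [0,0.3,0],"dr": [0,0,0]},
  ],
)

```text
time: 31.3
position: [0.4755, 0.2689, 0.0387]
orientation: [[-0.962, -0.275, -0.0], [-0.275, 0.962, -0.0], [0.0, -0.0, -1.0]]
ft_force: [0.1, -1.7, 0.1]
grip_width: 0.0003
finger_force: 0.8
```

Emit:
send_rows(
  commands=[
    {"xyz": [0,0.4,0],"dr": [0,0,0]},
    {"xyz": [0,0.4,0],"dr": [0,0,0]},
    {"xyz": [0,0.2,0],"dr": [0,0,0]},
    {"xyz": [0,0,0],"dr": [0,0,0]},
  ],
)

```text
time: 31.7
position: [0.4727, 0.2786, 0.0386]
orientation: [[-0.961, -0.275, -0.0], [-0.275, 0.961, -0.0], [0.0, 0.0, -1.0]]
ft_force: [0.3, 0.1, -0.3]
grip_width: 0.0002
finger_force: 0.0
```

Emit:
send_rows(
  commands=[
    {"xyz": [0,0.2,0],"dr": [0,0,0]},
    {"xyz": [0,0.1,0],"dr": [0,0,0]},
    {"xyz": [0,0,0],"dr": [0,0,0]},
  ],
)

```text
time: 32.0
position: [0.4719, 0.2812, 0.0386]
orientation: [[-0.962, -0.275, -0.0], [-0.275, 0.962, -0.0], [0.0, -0.0, -1.0]]
ft_force: [0.4, -0.5, -0.2]
grip_width: 0.0001
finger_force: 0.2
```

Emit:
send_rows(
  commands=[
    {"xyz": [0,0.2,0],"dr": [0,0,0]},
    {"xyz": [0,0.2,0],"dr": [0,0,0]},
    {"xyz": [0,0,0],"dr": [0,0,0]},
  ],
)

```text
time: 32.3
position: [0.4713, 0.2834, 0.0387]
orientation: [[-0.962, -0.275, 0.0], [-0.275, 0.962, -0.003], [0.0, -0.003, -1.0]]
ft_force: [3.8, -19.0, 2.5]
grip_width: -0.0002
finger_force: 9.5
```

Emit:
send_rows(
  commands=[
    {"xyz": [0,0.2,0],"dr": [0,0,0]},
    {"xyz": [0,0,0],"dr": [0,0,0]},
  ],
)

```text
time: 32.5
position: [0.4712, 0.2839, 0.0387]
orientation: [[-0.962, -0.274, 0.001], [-0.274, 0.962, -0.006], [0.001, -0.006, -1.0]]
ft_force: [7.0, -33.1, 3.4]
grip_width: 0.0002
finger_force: 16.9
```

Emit:
send_rows(
  commands=[
    {"xyz": [0,-0.5,0],"dr": [0,0,0]},
    {"xyz": [0,-1.5,0],"dr": [0,0,0]},
    {"xyz": [0,-1,-1],"dr": [0,0,0]},
    {"xyz": [0,0,-3],"dr": [0,0,0]},
    {"xyz": [0,0,-4],"dr": [0,0,0]},
  ],
)

```text
time: 33.0
position: [0.478, 0.257, 0.1191]
orientation: [[-0.962, -0.274, -0.003], [-0.274, 0.962, -0.001], [0.003, -0.0, -1.0]]
ft_force: [0.0, 0.3, 0.5]
grip_width: 0.0
finger_force: 0.0
```

Emit:
send_rows(
  commands=[
    {"xyz": [0,0,-4],"dr": [0,0,0]},
    {"xyz": [0,0,-4],"dr": [0,0,0]},
    {"xyz": [0,0,-2],"dr": [0,0,0]},
    {"xyz": [0,0,0],"dr": [0,0,0]},
    {"xyz": [0,0,0],"dr": [0,0,0]},
  ],
)

```text
time: 33.5
position: [0.4786, 0.2577, 0.2191]
orientation: [[-0.962, -0.274, 0.001], [-0.274, 0.962, 0.0], [-0.001, 0.0, -1.0]]
ft_force: [0.2, 0.3, -0.3]
grip_width: 0.0
finger_force: 0.0
```

Run:
```python
from fit import *
W=wrist();T=r.snapshot("top");o=W["obs"];print(o["position"],o["time"])
def mask(s,x,y,a=.28):
    c,n=np.cos(a),np.sin(a);Q=np.array([[x+c*u-n*v,y+n*u+c*v,z] for u in(-.009,.009) for v in(-.006,.006) for z in(.031,.053)])
    q=(Q@s["R"].T+s["t"])@s["camera_matrix"].T;q=(q[:,:2]/q[:,2:]*16).round().astype(np.int32)
    m=np.zeros((384,512),np.uint8);cv2.fillConvexPoly(m,cv2.convexHull(q),1,shift=4);return m.astype(bool)
g=cv2.GaussianBlur(cv2.cvtColor(W["frame"],cv2.COLOR_RGB2GRAY),(3,3),0).astype(float)
B=[]
for k in np.arange(-.01,.045,.001):
    m=mask(W,.475-.276*k,.272+.961*k);R=cv2.dilate(m.astype(np.uint8),np.ones((5,5))).astype(bool)&~m;B.append((round(g[m].mean()-g[R].mean(),1),round(k,3)))
print("switch travel",sorted(B)[:4])
for d in r.look_for(W,"switch_tip")[:2]+r.look_for(W,"lid_knob")[:2]: print(d["conf"],d["point"])
for n in("tape","reel","jar","capacitor","bottle","tin","mug","screwdriver","lid"):
    print(n,[np.round(d["point"],3).tolist() for d in r.look_for(T,n)[:2]])
```

```text
[0.47864549 0.25770556 0.21910402] 33.5
switch travel [(np.float64(-41.1), np.float64(0.032)), (np.float64(-40.1), np.float64(0.033)), (np.float64(-39.2), np.float64(0.031)), (np.float64(-36.4), np.float64(0.03))]
0.54 [0.4673, 0.3016, 0.055]
0.9 [0.5295, 0.3224, 0.0918]
0.87 [0.3911, 0.423, 0.0578]
tape [[0.381, -0.149, 0.017]]
reel [[0.381, 0.143, 0.034], [0.38, -0.15, 0.021]]
jar [[0.817, -0.053, 0.023]]
capacitor [[0.668, -0.147, 0.037]]
bottle [[0.776, 0.117, 0.126]]
tin [[0.764, 0.246, 0.022]]
mug [[0.766, -0.234, 0.04]]
screwdriver [[0.816, -0.053, 0.022]]
lid [[0.62, 0.282, 0.103], [0.382, 0.395, 0.053]]
```

Run:
```python
from fit import *
S=r.snapshot("scene");W=wrist()
print(px(S,[.59,.322,.14]),dark(S,344,137,10,60),"yellow",dark(S,308,105,10,60))
for n in("lid","lid_knob"):
  for d in r.look_for(S,n)[:2]: print(n,round(d["conf"],2),np.round(d["point"],3))
print(fit(S,.59,.322,[(.072,.08)],span=.01),fit(W,.59,.322,[(.072,.08)],span=.01,vmax=260))
print(r.finish_job())
```

```text
[343, 136] (array([343.31481481, 138.37037037]), [6, 6, 9, 10, 54]) yellow (array([306.33064516, 103.56451613]), [0, 0, 15, 20, 124])
lid 0.97 [0.411 0.408 0.047]
lid 0.76 [0.605 0.292 0.104]
lid_knob 0.83 [0.41  0.404 0.047]
lid_knob 0.62 [0.601 0.292 0.105]
(array([0.5907, 0.3245]), np.float64(-82.1)) (array([0.591 , 0.3227]), np.float64(-67.9))
the job is handed in; nothing more can be done
None
```

I've handed the job in at about 34 s of the 70 s allowed: the rack sits flat inside the rim, the lid is back fully down around it, and the switch is pushed the full 32 mm left to its stop. Every set-down was lowered to light contact before release. The other things showed no sign of having moved in the last pictures, though the detector didn't find the jar in its final check.

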